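# Roll painted tubes into the drying rack and set the fan timer

### The job

The blue tubes in the drying rack are freshly painted: first turn the fan timer back to 0, then, with the paddle, gently roll every tube along its lane until it drops into the groove at the far end, never touching a tube with the fingers or any part of the arm. Lay the paddle back flat on its cork board, then set the timer to 4. Leave the paint can, the tape roll and the sanding block where they are.

Things in the scene. Friction and masses are not known exactly. Their poses are not given: they have to be found in the camera images.
- rack: Fixed aluminium drying rack, 258 mm (x) by 298 mm (y), three lanes along its +y axis. Origin: centre of its underside; +y points to the groove end. Lane centres at x = -84, 0 and +84 mm; lanes 78 mm wide inside, between 6 mm steel walls 44 mm high. Rolling surface level, 14 mm up. A lip across the near end (y = -140 to -148 mm) is 20 mm high. Open from above.
- groove (a point): Point on the rack's rolling surface, on the middle line of the cross groove at the lanes' far end (rack x = 0, y = +115 mm, z = 14 mm; axes as the rack's). The groove is 20 mm wide and runs across all lanes: a tube rolled into it sinks 2 mm and stays, its centre over this line. Behind is an end wall 50 mm high, its face 27 mm beyond this line.
- paddle: Rolling paddle, about 250 g, 160 mm long, loose, standing level on blade and rear foot. Origin: on the level of its underside, below mid-handle; +x points along the handle to the blade, z up. Wooden handle: bar 20 mm wide (y), z = 36 to 60 mm, x = -70 to +80 mm; grip it across its width at x = 0, z = 47 mm. Rear foot: steel bar 58 mm wide, x = -70 to -55 mm, z = 0 to 12 mm, on a 20 mm post.
- blade (a point): Centre of the paddle's flat pushing face (paddle x = +90 mm, z = 35 mm; axes as the paddle's, +x pointing ahead out of the face). The white upright blade is 58 mm wide (y), 10 mm thick and 70 mm tall, from the paddle's underside up, with a steel bar 14 mm high and 14 mm deep behind its lower edge.
- board: Fixed flat cork board on the work surface, 240 mm (x) by 260 mm (y), 4 mm thick, on which the paddle lies. Origin: centre of its underside.
- timer: Fan timer: fixed round grey housing, 144 mm in diameter, 45 mm tall; origin: centre of its underside. The collar stands on its middle. On its top are six ticks, 20 degrees apart, on the side of its +x axis: the tick of value n has n black dots beyond it (none for 0, five for 5), counting up clockwise seen from above.
- dial (a joint): Angle (rad) of the timer collar: 0 at scale value 0, plus 0.349 (20 degrees) for every scale value, so 1.396 at value 4; grows as the collar turns clockwise seen from above; end stops just beyond values 0 and 5. It clicks into a stop at every value (about 0.1 N m to turn; let go, it pulls itself to the nearest stop) and stays there.
- dial_grip (a point): Point on the timer collar's upright axis at the height to grip, 83 mm above the work surface. The collar is a black ribbed cylinder, 52 mm in diameter, from 45 to 100 mm up, with a white pointer line on its top and a white nub at its foot.
- can: Bystander: steel paint can, 76 mm in diameter, 100 mm tall, origin at the centre of its underside. To be left alone.
- tape: Bystander: roll of yellow tape lying flat, 100 mm in diameter, 25 mm tall, origin at the centre of its underside. To be left alone.
- sander: Bystander: sanding block 70 by 110 mm, 42 mm tall, origin at the centre of its underside. To be left alone.
- tube1: Freshly painted blue tube with flat closed ends, 50 mm in diameter, 70 mm long, about 180 g, lying across a lane of the rack (the lane at rack x = -84 mm); may be absent. Origin: its centre, 39 mm above the rack's underside while on the rolling surface; its x axis is its length, y and z turn as it rolls. It stays where it is left.
- tube2: Freshly painted blue tube with flat closed ends, 50 mm in diameter, 70 mm long, about 180 g, lying across a lane of the rack (the lane at rack x = 0 mm); may be absent. Origin: its centre, 39 mm above the rack's underside while on the rolling surface; its x axis is its length, y and z turn as it rolls. It stays where it is left.
- tube3: Freshly painted blue tube with flat closed ends, 50 mm in diameter, 70 mm long, about 180 g, lying across a lane of the rack (the lane at rack x = 84 mm); may be absent. Origin: its centre, 39 mm above the rack's underside while on the rolling surface; its x axis is its length, y and z turn as it rolls. It stays where it is left.
There are look-alikes about, which are no part of the job. Several things have the shape of the timer; the one meant has the colours described above.

How it is judged:
On the way, in this order (a step that is already met when the one before it is completed fails the run):
1. the timer is turned back to 0 (value of joint dial between -0.12 and 0.12 rad), for 0.2 s.
2. every tube lies in the groove at the far end of its lane, with the timer still at 0 (all of step 1 and y of tube1 in the frame of rack between 0.109 and 0.121 m and z of each of tube1, tube2, tube3 in the frame of rack below 0.042 m and linear speed of each of tube1, tube2, tube3 below 0.03 m/s and y of tube2 in the frame of rack between 0.109 and 0.121 m and y of tube3 in the frame of rack between 0.109 and 0.121 m), for 0.2 s.
3. the paddle lies flat on its board again, let go, with the timer still at 0 (all of step 2 and horizontal distance between paddle and board below 0.11 m and angle between paddle's own z axis and vertical below 0.12 rad and z of paddle in the frame of board below 0.012 m and linear speed of paddle below 0.03 m/s and contact force between the fingers and paddle below 0.1 N), for 0.2 s.
4. the timer is set to 4 (value of joint dial between 1.27628 and 1.51628 rad and y of tube1 in the frame of rack between 0.109 and 0.121 m and z of each of tube1, tube2, tube3 in the frame of rack below 0.042 m and linear speed of each of tube1, tube2, tube3 below 0.03 m/s and y of tube2 in the frame of rack between 0.109 and 0.121 m and y of tube3 in the frame of rack between 0.109 and 0.121 m), for 0.2 s.
At the end, for the whole second after the job is handed in: Every tube rests in the groove of its lane (centre within 6 mm of the groove's middle), the timer collar stands at 4 (within 0.12 rad), and the paddle lies flat on the cork board (its origin within 110 mm of the board's centre), released and at rest (all of step 4 and horizontal distance between paddle and board below 0.11 m and angle between paddle's own z axis and vertical below 0.12 rad and z of paddle in the frame of board below 0.012 m and linear speed of paddle below 0.03 m/s and contact force between the fingers and paddle below 0.1 N); the robot touches nothing.
It fails at once if a painted tube is touched by the fingers or the arm (contact force between any of the fingers, the arm and tube1 above 0.3 N or contact force between any of the fingers, the arm and tube2 above 0.3 N or contact force between any of the fingers, the arm and tube3 above 0.3 N).
It fails at once if a tube is shot along faster than 0.35 m/s (linear speed of any of tube1, tube2, tube3 above 0.35 m/s).
It fails at once if the can, the tape or the sanding block is moved by more than 30 mm (distance of any of can, tape, sander from where it was at the start of the episode above 0.03 m).
Of tube1, tube2, tube3 only 2 to 3 are there at a start; the rules pass over those that are not, and their reading is None.
At some moment in a run one of paddle may be knocked a few centimetres aside while the robot is not near it.
It also fails if it takes over 192 s, if anything falls off the work surface, if the arm or the gripper's body presses on something with over 40 N, if the wrist force passes 120 N, or if a joint passes its speed limit or range.

### The arm

A 7-joint arm with a two-finger parallel gripper is mounted at the origin on the work surface. World frame = base frame: x ahead of the robot, y to its left, z up, the work surface at z = 0. Lengths are in m, angles in rad, forces in N, time in s.
With the tool pointing down it reaches from about 0.4 to 0.875 m from the base axis. Payload 19.3 kg.
Tool frame: the origin (TCP) lies midway between the tips of the shut fingers; the grasp point (between the pads) lies 19 mm behind it; x points along the fingers, y is the direction in which the jaws open and shut, and the axes are right-handed (so a half turn about x gives the same grasp; the last joint's range is limited). The gripper opens to 85 mm and grips with 20 to 120 N. Pads are 22 mm wide; open, the fingers measure 114 mm over their backs; the gripper's body (76 mm by 85 mm) begins 54 mm behind the grasp point. The pads swing forward as they close: fully open they stand 13 mm farther back than shut.
Start: joints at [1.06, 0.521, -0.036, 1.599, 0.021, 1.021, -0.113], TCP at [0.267, -0.565, 0.198] pointing down, gripper open.
Joint ranges: [-2.91, 2.91], [-0.3, 2.13], [-1.5, 1.42], [0.17, 2.43], [-1.26, 4.41], [0.16, 1.93], [-2.52, 2.52]. Speed limits (rad/s): [1.89, 1.89, 2.39, 2.39, 3.01, 3.01, 3.01].

### API

Orientations are given as [roll, pitch, yaw] about the fixed x, y, z axes, in that order (R = Rz(yaw) Ry(pitch) Rx(roll)).
In Python, from workcell import telemetry, vision, workorder gives the robot as it stands. The module is installed in compiled form; this text tells all that it offers.
- The arm moves only by the tool play_rows, never from a script. Its argument "deltas" is a list of rows, each a list of 7 numbers: the shift along the world's x, y, z in mm, then the turn, a rotation vector about the world's x, y, z in degrees, then the finger opening in mm, from 0 to 85.4. In form: [[x, y, z, wx, wy, wz, jaw], ...]. A call has 1 to 8 rows; each row shifts and turns the commanded pose from where the row before left it; what a row does not reach is not made up. A row lasts 1/8 s, in which the tool goes at most 62.5 mm and 10.7 degrees, less where a joint would pass 70% of its speed; a pose out of reach is approached as far as the arm can. A call with a gripper value outside its range is refused whole. The fingers move at their own pace and stop on an object; "grip_force" is the grip in N (left out, the last holds). Time passes only in rows, so rows that do not move let the fingers close. It gives the time, the measured TCP pose, the force and the opening at its end, in the units of the state.
- telemetry.observe(): the state, without advancing time (a new reading comes with each control period).
- vision.grab_frame(name): name is "side" or "top"; returns the picture (400x640x3 uint8, red, green, blue); there is no depth.
- vision.camera_info(name): a dict with "mtx" (3x3 intrinsics, pixels), "rvec" (rotation vector, rad) and "tvec" (3), from world to camera coordinates, as OpenCV has them. Camera axes: x right, y down, z forward; pixel columns grow to the right and rows downward; lengths in m; the calibration is good to about 2 mm. A picture is of the moment at which its call begins. camera_info takes no time and is no camera call.
- workorder.job_done(): hands the job in, once; it reports no verdict.
The state is a dict: "clock": time; "qpos": joint angles; "qd": joint speeds; "joint_efforts": joint torques, N m; "position": TCP position; "tool_rot": TCP orientation; "force": force on the tool from outside, world axes, zero at the start; "moment": the same for the moment, N m; "grip_width": finger opening in m.
Only numpy, scipy, OpenCV 4.12 (cv2) and the standard library are available. Lean on these libraries where they do the work, as an engineer would, in place of code of your own. Each camera call takes 0.05 s, during which the arm holds its last target. There are 200 camera calls.

## Working session

There is one attempt and no reset: what is moved stays moved. The work goes in short steps, Python scripts to look and compute and a tool call to move; the robot and the scene stay as the last step left them, time stands still between calls to the robot, and variables do not carry over. Pictures are saved under pics/ and viewed, about 12 in all and at most 16, crops included, and the job is handed in when it is done.

Besides the shell and the picture viewer there is one more tool, called after "Emit:" as a command line: name --pt "numbers of a row" for each row, then --argument value for the rest. play_rows: Moves the arm, as the interface text tells. Its arguments: {"type":"object","properties":{"deltas":{"type":"array","items":{"type":"array","items":{"type":"number"}}},"grip_force":{"type":"number"}},"required":["deltas"]}

```bash
mkdir -p pics; cat > h.py <<'E'
import numpy as np, cv2
from workcell import telemetry, vision, workorder
def cam(n):
    c=vision.camera_info(n); return np.array(c["mtx"],float),np.array(c["rvec"],float).ravel(),np.array(c["tvec"],float).ravel()
def px2w(n,pts,z):
    K,r,t=cam(n); R=cv2.Rodrigues(r)[0]; C=-R.T@t
    d=(R.T@np.linalg.inv(K)@np.c_[np.array(pts,float),np.ones(len(pts))].T).T
    return C+d*((z-C[2])/d[:,2])[:,None]
def w2px(n,P):
    K,r,t=cam(n); return cv2.projectPoints(np.array(P,float).reshape(-1,3),r,t,K,None)[0].reshape(-1,2)
def snap(n,f,crop=None,s=1):
    im=vision.grab_frame(n)[:,:,::-1].copy(); cv2.imwrite('pics/raw_'+f,im)
    if crop: x0,y0,x1,y1=crop; im=im[y0:y1,x0:x1]
    if s!=1: im=cv2.resize(im,None,fx=s,fy=s,interpolation=cv2.INTER_CUBIC)
    cv2.imwrite('pics/'+f,im)
E
python3 - <<'E'
from h import *
snap('top','t0.png',s=1.25); snap('side','s0.png',s=1.25)
for n in('top','side'):
    K,r,t=cam(n);R=cv2.Rodrigues(r)[0];print(n,K[0,0],-R.T@t,R[2])
o=telemetry.observe();print(o)
E
```

```text
top 450.4100740466491 [ 0.22767153 -0.00121162  1.14844639] [ 0.23317386 -0.00793896 -0.97240265]
side 410.78177711753733 [0.15895816 0.85549429 0.95589956] [ 0.26060373 -0.67685685 -0.68844063]
{'clock': 0.1, 'qpos': array([ 1.05981208,  0.52192348, -0.0363275 ,  1.5998919 ,  0.02117881,
        1.0211035 , -0.11280104]), 'qd': array([ 2.46349864e-04, -4.29444951e-04, -1.81359903e-03, -6.50228684e-04,
        2.55730070e-03,  2.87689156e-04, -2.71194249e-05]), 'joint_efforts': array([ 5.99133462e-03, -9.28477979e+01,  1.98559619e+00, -3.70525432e+01,
        1.82887015e-02,  5.48358425e-03,  1.61564611e-05]), 'position': array([ 0.26650247, -0.56499914,  0.19802374]), 'tool_rot': array([-1.52166329,  1.56985406,  2.0606895 ]), 'force': array([ 0.06083972, -0.68198324, -0.4310783 ]), 'moment': array([ 0.01356062, -0.01644312, -0.00574792]), 'grip_width': 0.08531018474069328}
```

View pics/t0.png

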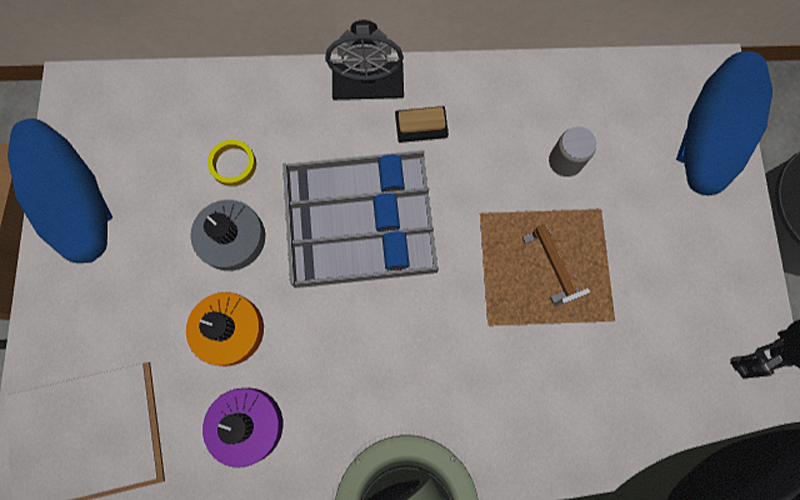

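View pics/s0.png

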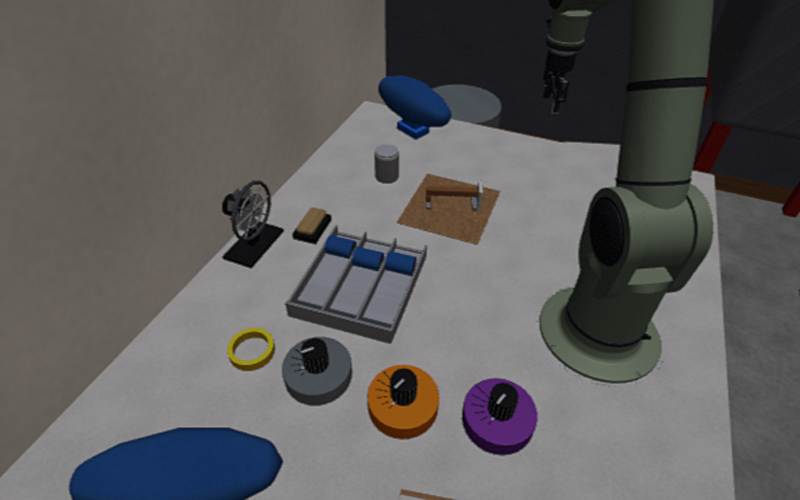

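The top view (up = +x, left = +y) shows the grey timer at (227,235) and the rack with its groove on the left. Three tubes sit near (391,173), (387,212) and (396,250), and the paddle is on the board. I'll enlarge these areas.

```bash
python3 - <<'E'
import cv2,numpy as np
t=cv2.imread('pics/raw_t0.png')
def c(x0,y0,x1,y1,w,h): return cv2.resize(t[y0:y1,x0:x1],(w,h),interpolation=cv2.INTER_CUBIC)
# timer 150..214 x 156..220 -> x6 ; paddle 380..495 x160..264
A=c(150,155,216,221,396,396); B=c(410,172,477,248,402,456)
m=np.zeros((456,800,3),np.uint8); m[:396,:396]=A; m[:,398:800]=B
cv2.imwrite('pics/m1.png',m)
cv2.imwrite('pics/m2.png',c(222,115,357,235,675,600))
E
```

```text
(no output)
```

View pics/m1.png

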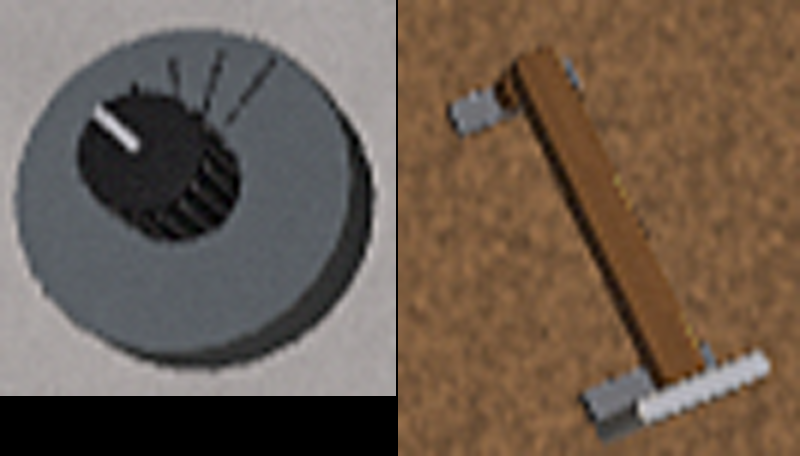

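View pics/m2.png

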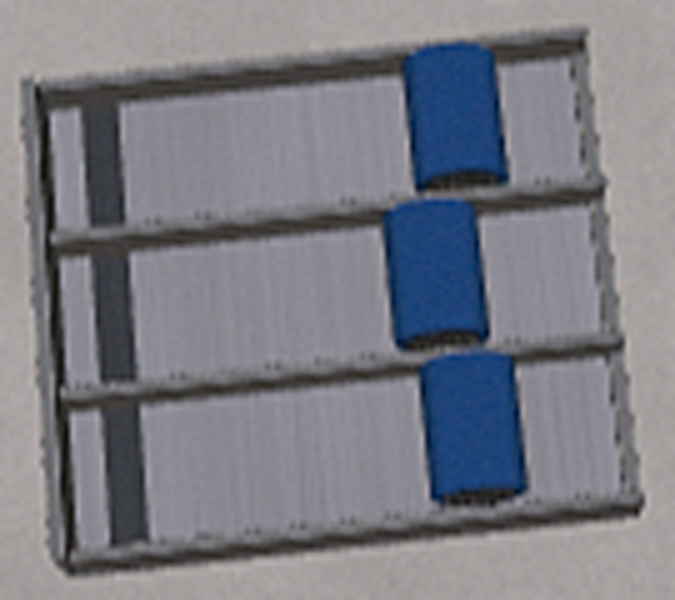

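```bash
python3 - <<'E'
from h import *
np.set_printoptions(precision=4,suppress=True)
def A(p): return np.array(p,float)/6+[150,155]
def B(p): return (np.array(p,float)-[398,0])/6+[410,172]
def C(p): return np.array(p,float)/5+[222,115]
c=px2w('top',A([(17,192),(184,28),(352,192),(184,355)]),.045);print('timer housing',c,c[[0,2]].mean(0),c[[1,3]].mean(0))
tc=(c[0]+c[2]+c[1]+c[3])/4
tk=px2w('top',A([(275,60),(228,122),(222,50),(207,110),(170,58),(178,92),(135,85)]),.045)
for p in tk: d=p-tc; print('tick',np.hypot(d[0],d[1]),np.degrees(np.arctan2(d[1],d[0])))
pt=px2w('top',A([(98,108),(137,150)]),.1); print('ptr',pt, [np.degrees(np.arctan2(*(p-tc)[[1,0]])) for p in pt],np.degrees(np.arctan2(*(pt[0]-pt[1])[[1,0]])))
h=px2w('top',B([(518,62),(553,50),(662,383),(703,370)]),.064);print('handle',h,np.linalg.norm(h[0]-h[1]))
b=px2w('top',B([(641,413),(768,360)]),.074);print('blade',b,np.linalg.norm(b[0]-b[1]),b.mean(0))
f=px2w('top',B([(450,107),(495,90),(460,133)]),.016);print('foot',f)
rk=px2w('top',C([(585,30),(640,500)]),.044);print(rk)
re=px2w('top',C([(25,80),(68,572)]),.050);print(re)
bd=px2w('top',np.array([(481,213),(602,209),(615,320),(488,325)])/1.25,.004);print('board',bd,bd.mean(0))
tb=px2w('top',C([(450,45),(463,175),(430,200),(440,335),(467,352),(478,490)]),.064);print('tubes top-line',tb)
E
```

```text
timer housing [[0.5392 0.4189 0.045 ]
 [0.6101 0.3515 0.045 ]
 [0.535  0.2774 0.045 ]
 [0.4666 0.3453 0.045 ]] [0.5371 0.3482 0.045 ] [0.5383 0.3484 0.045 ]
tick 0.06738754596289773 -32.58460170013562
tick 0.034365089826477256 -30.20703587384173
tick 0.06339742696287742 -12.254785917166375
tick 0.036227548526095374 -12.991257989372258
tick 0.059649911343429916 8.319562882541865
tick 0.043929115970456255 5.940160809377199
tick 0.05266714489871036 25.91897554269206
ptr [[0.558  0.3672 0.1   ]
 [0.5398 0.3506 0.1   ]] [np.float64(43.10003903392591), np.float64(48.45114313414165)] 42.41921153851708
handle [[ 0.5252 -0.28    0.064 ]
 [ 0.5299 -0.2951  0.064 ]
 [ 0.3887 -0.3268  0.064 ]
 [ 0.3935 -0.3439  0.064 ]] 0.015774913908644734
blade [[ 0.3754 -0.3142  0.074 ]
 [ 0.3953 -0.3673  0.074 ]] 0.05672426434125953 [ 0.3853 -0.3407  0.074 ]
foot [[ 0.519  -0.2612  0.016 ]
 [ 0.5261 -0.2813  0.016 ]
 [ 0.5073 -0.2646  0.016 ]]
[[ 0.7051 -0.0601  0.044 ]
 [ 0.452  -0.0778  0.044 ]]
[[0.6833 0.2328 0.05  ]
 [0.423  0.2066 0.05  ]]
board [[ 0.5781 -0.1783  0.004 ]
 [ 0.5792 -0.4363  0.004 ]
 [ 0.3432 -0.4361  0.004 ]
 [ 0.3409 -0.1777  0.004 ]] [ 0.4604 -0.3071  0.004 ]
tubes top-line [[0.6903 0.011  0.064 ]
 [0.6192 0.0061 0.064 ]
 [0.6063 0.0232 0.064 ]
 [0.535  0.0198 0.064 ]
 [0.5258 0.0066 0.064 ]
 [0.4553 0.003  0.064 ]]
```

The pointer looks to be at value 1, with ticks at world angles of about 68 to -32°. I'll check this in the side view and refine the rack pose.

```bash
python3 - <<'E'
from h import *
s=cv2.imread('pics/raw_s0.png')
def c(x0,y0,x1,y1,k): return cv2.resize(s[y0:y1,x0:x1],None,fx=k,fy=k,interpolation=cv2.INTER_CUBIC)
m=np.zeros((480,800,3),np.uint8)
a=c(225,180,345,275,4);m[:380,:480]=a
b=c(222,264,284,326,5);m[:310,485:795]=b
cv2.imwrite('pics/m3.png',m)
o=telemetry.observe()
from scipy.spatial.transform import Rotation as R
M=R.from_euler('xyz',o['tool_rot']).as_matrix();print(M.round(3))
E
```

```text
[[-0.     0.427 -0.904]
 [ 0.001 -0.904 -0.427]
 [-1.    -0.001  0.   ]]
```

View pics/m3.png

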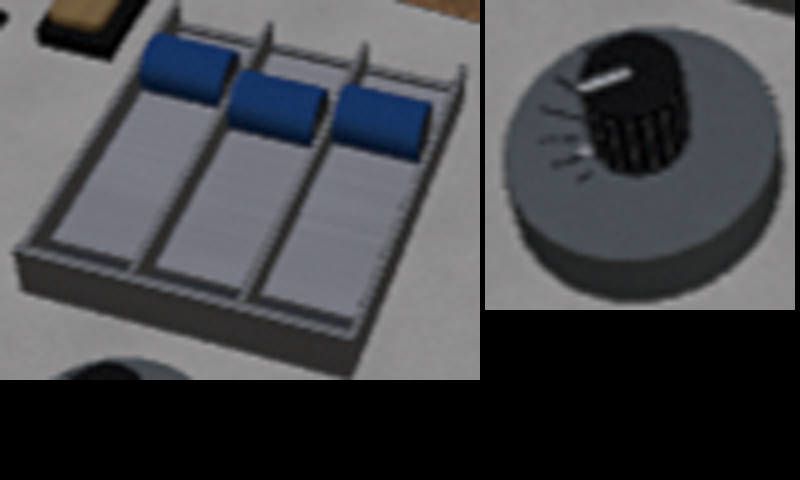

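```bash
python3 - <<'E'
from h import *
from scipy.optimize import least_squares
np.set_printoptions(precision=4,suppress=True)
S=lambda p:np.array(p,float)/4+[225,180]
T=lambda p:(np.array(p,float)-[485,0])/5+[222,264]
C=lambda p:np.array(p,float)/5+[222,115]
tc=np.array([.5377,.3483])
tk=px2w('side',T([(560,80),(545,108),(545,140),(558,163),(585,178)]),.045)
for p in tk: d=p[:2]-tc; print('tick',np.hypot(*d),np.degrees(np.arctan2(d[1],d[0])))
nub=px2w('side',T([(585,152)]),.05)[0][:2]-tc; print('nub',np.hypot(*nub),np.degrees(np.arctan2(nub[1],nub[0])))
pt=px2w('side',T([(580,87),(630,73)]),.1);d=pt[0]-pt[1];print('ptr',pt,np.degrees(np.arctan2(d[1],d[0])))
hs=px2w('side',T([(504,158),(780,130)]),.045);print(hs.mean(0))
obs=[('top',(585,30),(.129,-.148,.044)),('top',(640,497),(-.129,-.148,.044)),('top',(25,80),(.129,.149,.05)),('top',(68,572),(-.129,.149,.05)),
('top',(601,183),(.042,-.148,.044)),('top',(620,340),(-.042,-.148,.044)),
('side',(18,253),(.129,.149,.05)),('side',(355,332),(-.129,.149,.05)),('side',(20,290),(.129,.149,0)),('side',(350,377),(-.129,.149,0)),
('side',(175,5),(.129,-.149,.044)),('side',(268,25),(.042,-.149,.044)),('side',(363,45),(-.042,-.149,.044)),('side',(462,68),(-.129,-.149,.044)),
('top',(102,165),(.084,.115,.014)),('top',(112,315),(0,.115,.014)),('top',(126,470),(-.084,.115,.014))]
def res(v):
    c,s=np.cos(v[2]),np.sin(v[2]);r=[]
    for n,p,m in obs:
        q=w2px(n,[v[0]+c*m[0]-s*m[1],v[1]+s*m[0]+c*m[1],m[2]])[0]
        r.append(q-(C if n=='top' else S)(p))
    return np.array(r)
f=least_squares(lambda v:res(v).ravel(),[.566,.076,.09],loss='soft_l1');print('rack',f.x,np.degrees(f.x[2]));print(res(f.x))
v=f.x;c,s=np.cos(v[2]),np.sin(v[2])
tb=px2w('top',C([(450,45),(463,175),(430,200),(440,335),(467,352),(478,490)]),.064)
d=tb[:,:2]-v[:2];print('tubes rack',np.c_[c*d[:,0]+s*d[:,1],-s*d[:,0]+c*d[:,1]])
E
```

```text
tick 0.05905277961474336 -7.592151100916397
tick 0.05768068582849371 10.526111829960112
tick 0.054082930117100365 30.659361490296543
tick 0.04973930390340287 48.06900740239935
tick 0.04257720003436557 67.89356682591436
nub 0.03586252501130958 52.927089825012125
ptr [[0.5585 0.3714 0.1   ]
 [0.5398 0.3545 0.1   ]] 42.03848329427864
[0.5364 0.3585 0.045 ]
rack [0.5692 0.0783 0.0785] 4.500113918567897
[[-0.4332 -1.5205]
 [ 0.6111  0.4825]
 [-1.5992 -0.9818]
 [-4.0873 -2.2456]
 [ 0.2902 -1.0429]
 [ 0.4093 -1.4   ]
 [-1.4657 -2.0055]
 [-0.4673  0.7997]
 [ 0.4444 -0.2036]
 [ 0.7755  0.4405]
 [ 0.0844 -2.7118]
 [ 0.9512 -2.2936]
 [ 1.0934 -1.9258]
 [ 1.7429 -1.9694]
 [-0.4118  1.6629]
 [-0.259   1.8481]
 [-0.8339  2.0472]]
tubes rack [[ 0.1154 -0.0767]
 [ 0.0441 -0.0759]
 [ 0.0326 -0.0579]
 [-0.0387 -0.0557]
 [-0.0489 -0.0681]
 [-0.1195 -0.0661]]
```

```bash
cat > rack.py <<'E'
from h import *
from scipy.optimize import least_squares
np.set_printoptions(precision=4,suppress=True)
S=lambda p:np.array(p,float)/4+[225,180]
C=lambda p:np.array(p,float)/5+[222,115]
obs=[('top',(585,30),(.129,-.148,.044)),('top',(640,497),(-.129,-.148,.044)),
('top',(601,183),(.042,-.148,.044)),('top',(620,340),(-.042,-.148,.044)),
('top',(52,240),(.042,.142,.044)),('top',(65,397),(-.042,.142,.044)),
('side',(355,332),(-.129,.149,.05)),('side',(20,290),(.129,.149,0)),('side',(350,377),(-.129,.149,0)),
('side',(175,5),(.129,-.149,.044)),('side',(268,25),(.042,-.149,.044)),('side',(363,45),(-.042,-.149,.044)),('side',(462,68),(-.129,-.149,.044))]
def res(v,o):
    c,s=np.cos(v[2]),np.sin(v[2]);r=[]
    for n,p,m in o:
        q=w2px(n,[v[0]+c*m[0]-s*m[1],v[1]+s*m[0]+c*m[1],m[2]])[0]
        r.append(q-(C if n=='top' else S)(p))
    return np.array(r)
for o in ([q for q in obs if q[0]=='top'],[q for q in obs if q[0]=='side'],obs):
    f=least_squares(lambda v:res(v,o).ravel(),[.566,.076,.09],loss='soft_l1');print('rack',f.x,np.degrees(f.x[2]),abs(res(f.x,o)).max(0))
E
python3 rack.py
```

```text
rack [0.5668 0.0776 0.0765] 4.380717322752651 [2.1634 1.5649]
rack [0.5698 0.0819 0.0839] 4.8099466807267826 [1.0337 2.0337]
rack [0.5684 0.0791 0.0786] 4.5056753905071885 [2.6765 2.5165]
```

Emit:
play_rows --pt "30 60 0 0 0 0 85" --pt "30 60 0 0 0 0 85" --pt "30 60 0 0 0 0 85" --pt "30 60 0 0 0 0 85" --pt "30 60 0 0 0 0 85" --pt "30 60 0 0 0 0 85" --pt "30 60 0 0 0 0 85" --pt "30 60 0 0 0 0 85" --grip_force 60

```text
clock: 1.1
position: [0.4908, -0.1162, 0.1985]
tool_rot: [1.129, 1.571, -1.572]
force: [0.4, -0.2, -0.9]
grip_width: 0.0849
```

Emit:
play_rows --pt "6 58 0 0 0 0 85" --pt "6 58 0 0 0 0 85" --pt "6 58 0 0 0 0 85" --pt "6 58 0 0 0 0 85" --pt "6 58 0 0 0 0 85" --pt "6 58 0 0 0 0 85" --pt "6 58 0 0 0 0 85" --pt "5 60 0 0 0 0 85"

```text
clock: 2.1
position: [0.5373, 0.3495, 0.1982]
tool_rot: [0.739, 1.57, -1.962]
force: [1.3, -0.2, 0.5]
grip_width: 0.0846
```

```bash
python3 - <<'E'
from h import *
from scipy.spatial.transform import Rotation as R
o=telemetry.observe();print(o['qpos'].round(3),o['position']);M=R.from_euler('xyz',o['tool_rot']).as_matrix();print(M.round(3))
snap('top','t1.png',(140,140,260,230),5)
E
```

```text
[-0.468  0.562 -0.307  1.543  0.185  1.066 -1.951] [0.53726866 0.34952109 0.19822952]
[[-0.     0.426 -0.905]
 [-0.    -0.905 -0.426]
 [-1.     0.     0.   ]]
```

View pics/t1.png

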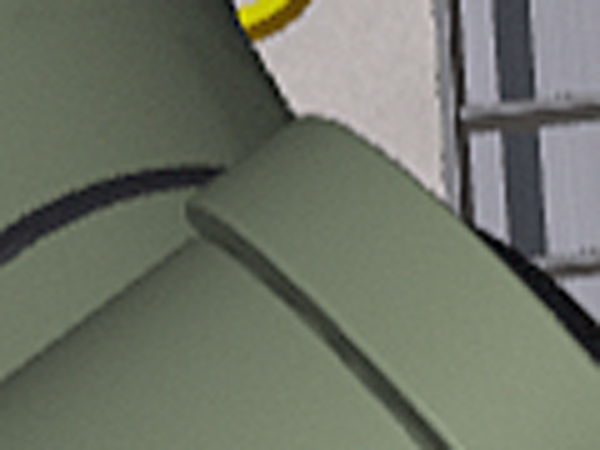

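Emit:
play_rows --pt "0 1 -34 0 0 0 85" --pt "0 0 -34 0 0 0 85" --pt "0 0 -34 0 0 0 85" --pt "0 0 -32 0 0 0 85" --pt "0 0 0 0 0 0 62" --pt "0 0 0 0 0 0 48" --pt "0 0 0 0 0 0 40" --pt "0 0 0 0 0 0 40" --grip_force 40

```text
clock: 3.15
position: [0.538, 0.3495, 0.0662]
tool_rot: [-2.967, 1.568, 0.615]
force: [-0.4, -0.9, 8.7]
grip_width: 0.0401
```

```bash
python3 - <<'E'
from h import *
snap('side','s1.png',(190,200,340,330),5)
E
```

```text
(no output)
```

View pics/s1.png

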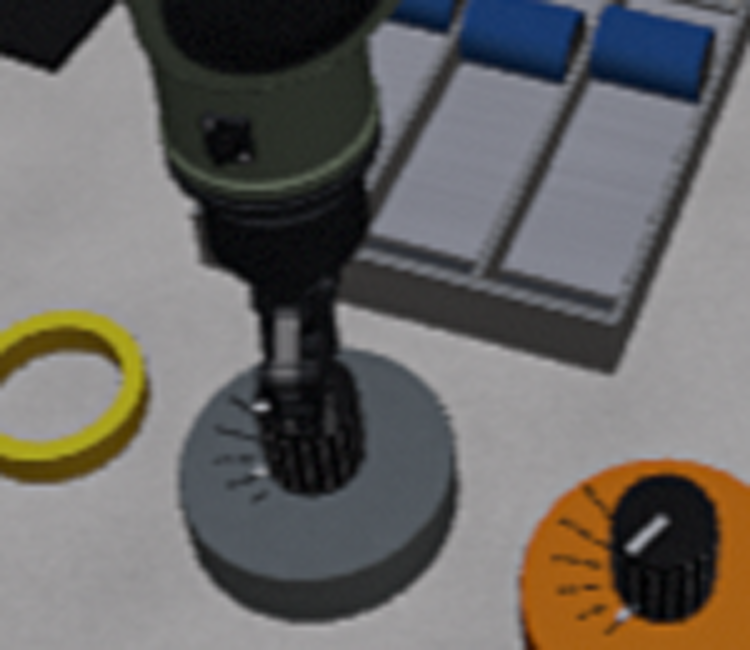

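```bash
python3 - <<'E'
from h import *
np.set_printoptions(precision=3,suppress=True)
o=telemetry.observe();print(o)
p=o['position'];j=np.array([.426,-.905,0])
for k in (-.026,0,.026): 
  print((w2px('side',p+j*k+[0,0,.019])-[190,200])*5)
a=px2w('side',np.array([(262,440),(365,440),(262,380)])/5+[190,200],.1);print(a)
# collar centre from orange-like model: circle at z .1 and z .045
for c in [(.538,.35),(.538,.335),(.53,.35),(.52,.34)]:
  th=np.linspace(0,6.28,60);P=np.c_[c[0]+.026*np.cos(th),c[1]+.026*np.sin(th),0*th+.1];q=(w2px('side',P)-[190,200])*5
  P[:,2]=.045;r=(w2px('side',P)-[190,200])*5
  print(c,q.min(0),q.max(0),r.min(0),r.max(0))
th=np.linspace(0,6.28,60);P=np.c_[.538+.072*np.cos(th),.349+.072*np.sin(th),0*th+.045];q=(w2px('side',P)-[190,200])*5;print(q.min(0),q.max(0))
E
```

```text
{'clock': 3.2, 'qpos': array([-0.488,  0.711, -0.275,  1.648,  0.247,  0.814, -2.   ]), 'qd': array([-0.   , -0.   , -0.   ,  0.001,  0.   , -0.001, -0.001]), 'joint_efforts': array([  0.065, -98.306,  -3.733, -28.852,   0.103,  -0.272,   0.01 ]), 'position': array([0.538, 0.35 , 0.066]), 'tool_rot': array([-2.966,  1.568,  0.616]), 'force': array([-1.9  , -0.362,  8.028]), 'moment': array([-0.113,  0.208, -0.044]), 'grip_width': 0.040248050202909794}
[[312.41  447.328]]
[[315.879 403.776]]
[[319.224 361.771]]
[[0.546 0.387 0.1  ]
 [0.499 0.368 0.1  ]
 [0.564 0.356 0.1  ]]
(0.538, 0.35) [260.117 345.097] [364.794 430.931] [272.742 408.159] [373.654 493.161]
(0.538, 0.335) [275.187 323.269] [378.769 407.444] [287.162 386.501] [387.056 469.918]
(0.53, 0.35) [274.159 350.018] [378.977 436.213] [286.308 413.029] [387.351 498.376]
(0.52, 0.34) [301.709 341.461] [405.968 426.984] [312.833 404.53 ] [413.357 489.234]
[183.572 336.32 ] [463.078 571.899]
```

Emit:
play_rows --pt "0 0 0 0 0 0 30" --pt "0 0 0 0 0 0 30"

```text
clock: 3.45
position: [0.5387, 0.3498, 0.0672]
tool_rot: [-3.023, 1.567, 0.559]
force: [-1.3, -2.0, 20.9]
grip_width: 0.0302
```

```bash
python3 - <<'E'
from h import *
im=vision.grab_frame('side')[:,:,::-1][235:310,220:290].astype(float)
im=255*(im/255)**.45
cv2.imwrite('pics/s2.png',cv2.resize(im.astype(np.uint8),None,fx=8,fy=8,interpolation=cv2.INTER_CUBIC))
E
```

```text
(no output)
```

View pics/s2.png

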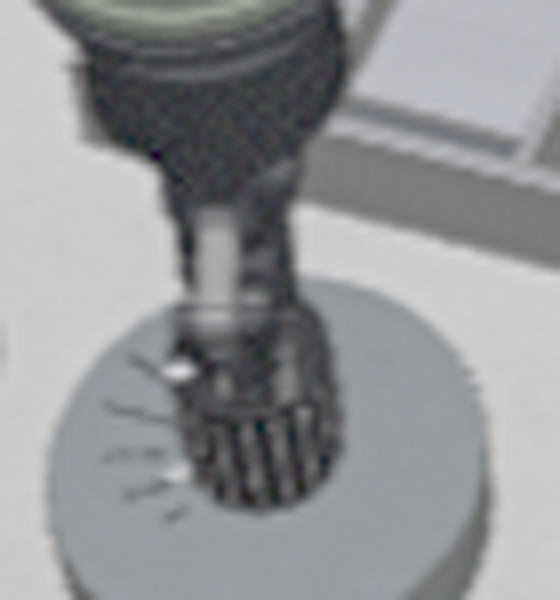

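```bash
python3 - <<'E'
from h import *
np.set_printoptions(precision=1,suppress=True)
P=[.2665,-.565,.198]
print(w2px('side',P)*1.25,w2px('top',P)*1.25)
p=telemetry.observe()['position'];j=np.array([.426,-.905,0])
f=lambda q:(w2px('side',q)-[220,235])*8
for z in (.067,.1,.13,.154):
  for k in (-.03,-.015,0,.015): print(z,k,f(np.r_[p[:2],z]+j*k))
E
```

```text
[[546.  118.9]] [[740.3 350.7]]
0.067 -0.03 [[262.9 479.9]]
0.067 -0.015 [[266.1 439.3]]
0.067 0 [[269.2 399.6]]
0.067 0.015 [[272.2 360.6]]
0.1 -0.03 [[252.1 419.4]]
0.1 -0.015 [[255.4 378.5]]
0.1 0 [[258.7 338.5]]
0.1 0.015 [[261.9 299.4]]
0.13 -0.03 [[241.8 361.9]]
0.13 -0.015 [[245.3 320.8]]
0.13 0 [[248.8 280.6]]
0.13 0.015 [[252.1 241.3]]
0.154 -0.03 [[233.2 314.2]]
0.154 -0.015 [[236.9 272.9]]
0.154 0 [[240.5 232.6]]
0.154 0.015 [[244.  193.1]]
```

Emit:
play_rows --pt "0 0 0 0 0 0 85" --pt "0 0 0 0 0 0 85" --pt "0 0 0 0 0 0 85" --pt "0 0 0 0 0 0 85"

```text
clock: 4.0
position: [0.5372, 0.3489, 0.0645]
tool_rot: [0.138, 1.571, -2.563]
force: [-0.5, 0.1, -0.2]
grip_width: 0.0851
```

```bash
python3 - <<'E'
from h import *
im=vision.grab_frame('side')[:,:,::-1][225:310,210:300].astype(float)
im=255*(im/255)**.45
cv2.imwrite('pics/s3.png',cv2.resize(im.astype(np.uint8),None,fx=7,fy=7,interpolation=cv2.INTER_CUBIC))
E
```

```text
(no output)
```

View pics/s3.png

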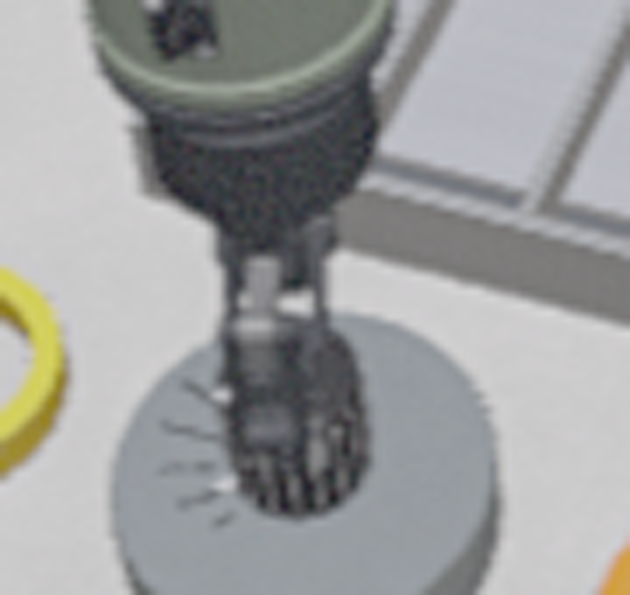

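```bash
python3 - <<'E'
from h import *
t=cv2.imread('pics/raw_t0.png');s=cv2.imread('pics/raw_s0.png')
def c(im,x0,y0,x1,y1,k): 
  im=255*(im[y0:y1,x0:x1]/255.)**.5
  return cv2.resize(im.astype(np.uint8),None,fx=k,fy=k,interpolation=cv2.INTER_CUBIC)
a=c(t,570,250,640,310,6);b=c(s,425,10,485,95,6)
print(a.shape,b.shape)
m=np.zeros((510,790,3),np.uint8);m[:360,:420]=a;m[:510,425:785]=b
P=np.array([.2665,-.565,.198]);j=np.array([.426,-.905,0])
for k in(0,): 
  print((w2px('top',P)-[570,250])*6,(w2px('side',P)-[425,10])*6+[425,0])
for z in (0,.013):
 for k in (-.043,.043): 
  print(z,k,(w2px('top',P+j*k+[0,0,z])-[570,250])*6,(w2px('side',P+j*k+[0,0,z])-[425,10])*6+[425,0])
cv2.imwrite('pics/m4.png',m)
E
```

```text
(360, 420, 3) (510, 360, 3)
[[133.26136176 183.19366032]] [[495.99809264 510.65507174]]
0 -0.043 [[ 30.15953358 240.41272242]] [[514.40945897 546.91064622]]
0 0.043 [[235.36092709 126.53083026]] [[478.32953221 475.86222707]]
0.013 -0.043 [[ 50.99984312 238.9256837 ]] [[519.03990632 527.5693534 ]]
0.013 0.043 [[258.78608174 123.50995441]] [[482.56149668 456.89114445]]
```

View pics/m4.png

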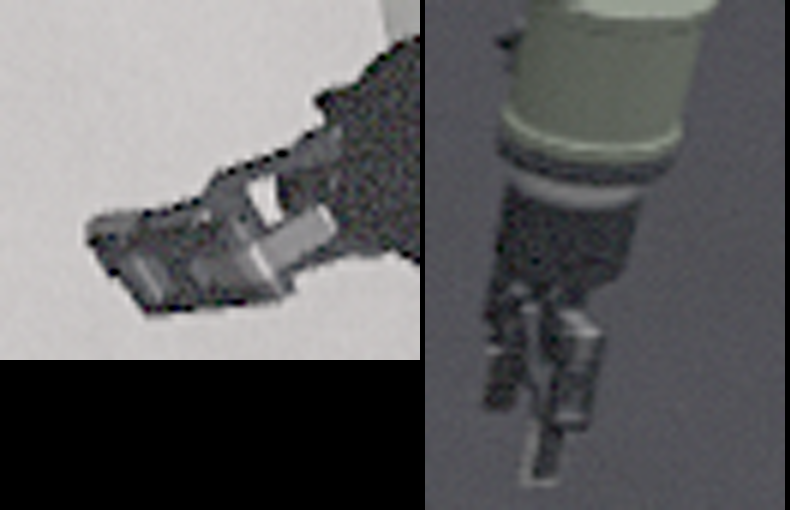

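Emit:
play_rows --pt "0 0 45 0 0 0 85" --pt "0 0 45 0 0 0 85" --pt "0 0 45 0 0 0 0" --pt "-48 36 0 0 0 0 0" --pt "-48 36 0 0 0 0 0" --pt "-48 36 0 0 0 0 0" --pt "-48 36 0 0 0 0 0" --pt "-44 36 0 0 0 0 0"

```text
clock: 5.05
position: [0.2995, 0.53, 0.1997]
tool_rot: [-2.676, 1.571, 0.907]
force: [0.9, -0.1, -0.3]
grip_width: -0.0
```

Emit:
play_rows --pt "0 0 0 0 0 0 0" --pt "0 0 0 0 0 0 0"

```text
clock: 5.3
position: [0.3016, 0.5286, 0.1993]
tool_rot: [1.554, 1.57, -1.147]
force: [0.8, 0.6, 0.3]
grip_width: 0.0001
```

```bash
python3 - <<'E'
from h import *
np.set_printoptions(precision=1,suppress=True)
o=telemetry.observe();P=o['position'];print(P*1000,o['tool_rot'],o['grip_width'],o['qpos'].round(2))
t=vision.grab_frame('top')[:,:,::-1];s=vision.grab_frame('side')[:,:,::-1]
m=np.zeros((450,800,3),np.uint8)
for i,(n,im) in enumerate((('top',t),('side',s))):
  q=w2px(n,P)[0];x0,y0=(q-[33,37]).astype(int);x0=max(0,min(x0,640-66));y0=max(0,min(y0,325))
  a=255*(im[y0:y0+75,x0:x0+66]/255.)**.5
  m[:,i*400:i*400+396]=cv2.resize(a.astype(np.uint8),(396,450),interpolation=cv2.INTER_CUBIC)
  print(n,x0,y0,'pred',(q-[x0,y0])*6+[400*i,0])
cv2.imwrite('pics/m5.png',m)
E
```

```text
[301.6 528.6 199.3] [ 1.6  1.6 -1.1] 0.00014716952938472377 [-0.9  0.5 -0.4  1.6  0.2  1.  -2.5]
top 33 242 pred [199.1 224.8]
side 278 321 pred [598.3 222.7]
```

View pics/m5.png

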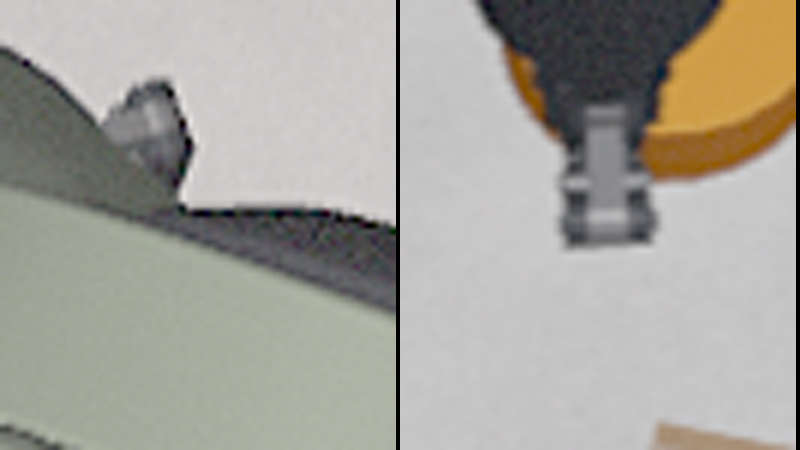

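```bash
python3 - <<'E'
from h import *
np.set_printoptions(precision=1,suppress=True)
def tri(a,b):
  def ray(n,p):
    q=px2w(n,[p],0)[0];K,r,t=cam(n);C=-cv2.Rodrigues(r)[0].T@t;d=q-C;return C,d/np.linalg.norm(d)
  C1,d1=ray('top',a);C2,d2=ray('side',b)
  A=np.c_[d1,-d2];s=np.linalg.lstsq(A,C2-C1,rcond=None)[0]
  p,q=C1+d1*s[0],C2+d2*s[1];return (p+q)/2*1000,np.linalg.norm(p-q)*1000
f=lambda x,y:(x/6+33,y/6+242);g=lambda x,y:((x-400)/6+278,y/6+321)
print('closed tip',tri(f(180,130),g(608,240)))
print('closed tip top edge corner',tri(f(165,82),g(562,243)),tri(f(190,150),g(650,243)))
f=lambda x,y:(x/6+570,y/6+250);g=lambda x,y:((x-425)/6+425,y/6+10)
print('init near finger',tri(f(120,268),g(541,485)))
# rays at table: timer check
E
```

```text
closed tip (array([315.2, 534. , 202.3]), np.float64(37.894322840366634))
closed tip top edge corner (array([330.1, 540.3, 202.6]), np.float64(41.738547503131656)) (array([305.4, 529.7, 202.3]), np.float64(43.382461034363565))
init near finger (array([ 239.7, -532.3,  237.5]), np.float64(4.441808548908214))
```

The readings disagree: the fingers look higher than reported. I'll settle it by touching the table with closed fingers, and turn the wrist away from its limit on the way down.

Emit:
play_rows --pt "0 0 -20 0 0 10 0" --pt "0 0 -20 0 0 10 0" --pt "0 0 -20 0 0 10 0" --pt "0 0 -20 0 0 10 0" --pt "0 0 -20 0 0 10 0" --pt "0 0 -20 0 0 10 0" --pt "0 0 -20 0 0 10 0" --pt "0 0 -20 0 0 10 0"

```text
clock: 6.4
position: [0.3027, 0.5282, 0.0388]
tool_rot: [0.96, 1.57, -0.341]
force: [-0.5, -0.4, -0.2]
grip_width: 0.0001
```

Emit:
play_rows --pt "0 0 -10 0 0 0 0" --pt "0 0 -10 0 0 0 0" --pt "0 0 -8 0 0 0 0" --pt "0 0 0 0 0 0 0"

```text
clock: 6.9
position: [0.3012, 0.5289, 0.0113]
tool_rot: [-0.168, 1.57, -1.474]
force: [0.4, 0.8, 1.0]
grip_width: -0.0001
```

```bash
python3 - <<'E'
from h import *
from scipy.spatial.transform import Rotation as R
np.set_printoptions(precision=3,suppress=True)
o=telemetry.observe();print(o['position'],o['qpos'],o['force'],R.from_euler('xyz',o['tool_rot']).as_matrix())
s=vision.grab_frame('side')[:,:,::-1];q=w2px('side',o['position'])[0];x0,y0=(q-[50,45]).astype(int);y0=min(y0,325);print((q-[x0,y0])*6,x0,y0)
P=o['position']
for n in ('top','side'): print(n,w2px(n,P))
a=255*(s[y0:y0+75,x0:x0+100]/255.)**.5
cv2.imwrite('pics/s4.png',cv2.resize(a.astype(np.uint8),None,fx=6,fy=6,interpolation=cv2.INTER_CUBIC))
E
```

```text
[0.301 0.529 0.011] [-0.758  0.807 -0.589  1.747  0.609  0.778 -1.386] [0.441 0.842 0.985] [[ 0.     0.965  0.262]
 [-0.     0.262 -0.965]
 [-1.    -0.     0.   ]]
[302.714 433.1  ] 261 325
top [[107.892 284.316]]
side [[311.452 397.183]]
```

Emit:
play_rows --pt "0 0 -5 0 0 0 0" --pt "0 0 -4 0 0 0 0" --pt "0 0 0 0 0 0 0"

```text
clock: 7.32
position: [0.3012, 0.5288, 0.0022]
tool_rot: [-0.758, 1.57, -2.062]
force: [-0.7, -0.1, -0.1]
grip_width: 0.0002
```

Emit:
play_rows --pt "0 0 -3 0 0 0 0" --pt "0 0 -2 0 0 0 0" --pt "0 0 0 0 0 0 0"

```text
clock: 7.7
position: [0.3012, 0.5289, -0.0027]
tool_rot: [-0.857, 1.571, -2.162]
force: [0.5, 0.8, 0.1]
grip_width: 0.0001
```

Emit:
play_rows --pt "0 0 -4 0 0 0 0" --pt "0 0 -4 0 0 0 0" --pt "0 0 0 0 0 0 0"

```text
clock: 8.07
position: [0.3011, 0.5287, -0.0109]
tool_rot: [-0.737, 1.57, -2.041]
force: [0.6, -0.3, -0.4]
grip_width: -0.0
```

```bash
python3 - <<'E'
from h import *
np.set_printoptions(precision=3,suppress=True)
o=telemetry.observe();print(o['position'],o['force'])
s=vision.grab_frame('side')[:,:,::-1]
a=255*(s[300:400,250:370]/255.)**.5
print((w2px('side',o['position'])-[250,300])*5)
cv2.imwrite('pics/s4.png',cv2.resize(a.astype(np.uint8),None,fx=5,fy=5,interpolation=cv2.INTER_CUBIC))
E
```

```text
[ 0.301  0.529 -0.011] [ 0.597 -0.312 -0.422]
[[307.749 504.934]]
```

View pics/s4.png

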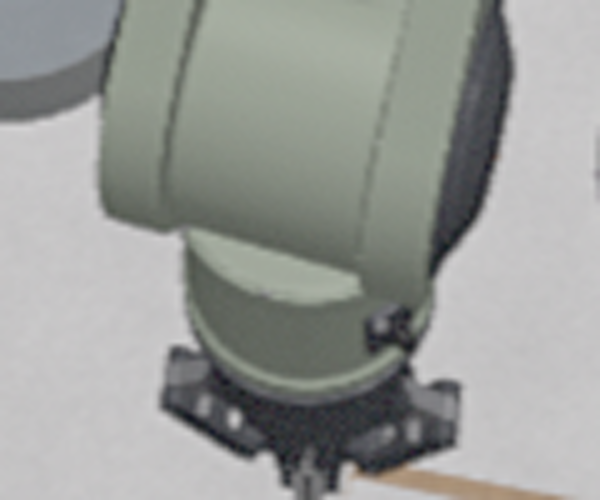

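Emit:
play_rows --pt "0 0 -4 0 0 0 0" --pt "0 0 -4 0 0 0 0" --pt "0 0 0 0 0 0 0"

```text
clock: 8.5
position: [0.3011, 0.5287, -0.0189]
tool_rot: [-0.8, 1.57, -2.105]
force: [0.2, -0.4, 0.1]
grip_width: -0.0002
```

Emit:
play_rows --pt "0 0 -3 0 0 0 0" --pt "0 0 -2 0 0 0 0" --pt "0 0 0 0 0 0 0"

```text
clock: 8.88
position: [0.3012, 0.5289, -0.0237]
tool_rot: [-0.89, 1.571, -2.195]
force: [0.1, 0.6, -0.7]
grip_width: -0.0001
```

Emit:
play_rows --pt "0 0 -3 0 0 0 0" --pt "0 0 0 0 0 0 0"

```text
clock: 9.12
position: [0.3012, 0.5288, -0.0267]
tool_rot: [-0.761, 1.571, -2.066]
force: [0.4, 0.1, 0.5]
grip_width: 0.0001
```

Emit:
play_rows --pt "0 0 -3 0 0 0 0" --pt "0 0 0 0 0 0 0"

```text
clock: 9.38
position: [0.3012, 0.5288, -0.0297]
tool_rot: [-0.82, 1.571, -2.125]
force: [1.0, -0.1, 0.5]
grip_width: -0.0
```

Emit:
play_rows --pt "0 0 -3 0 0 0 0" --pt "0 0 0 0 0 0 0"

```text
clock: 9.62
position: [0.3013, 0.529, -0.0326]
tool_rot: [2.089, 1.571, 0.785]
force: [-0.7, 0.8, -0.1]
grip_width: -0.0
```

Emit:
play_rows --pt "0 0 -2 0 0 0 0" --pt "0 0 0 0 0 0 0"

```text
clock: 9.88
position: [0.3014, 0.5291, -0.0328]
tool_rot: [1.368, 1.57, 0.064]
force: [-3.4, -11.2, 35.5]
grip_width: -0.0
```

Contact came at a reading of -32.5 mm, so true z is the reading plus about 32 mm. I'll go back to the timer with that corrected.

Emit:
play_rows --pt "0 0 45 0 0 0 0" --pt "0 0 45 0 0 0 0" --pt "0 0 45 0 0 0 0" --pt "47 -36 20 0 0 0 85" --pt "47 -36 20 0 0 0 85" --pt "47 -36 20 0 0 0 85" --pt "47 -36 0 0 0 0 85" --pt "48 -35 0 0 0 0 85"

```text
clock: 10.88
position: [0.5388, 0.3484, 0.1608]
tool_rot: [1.518, 1.57, 0.213]
force: [0.7, 1.5, 0.6]
grip_width: 0.0846
```

Emit:
play_rows --pt "0 0 0 0 0 0 85" --pt "0 0 0 0 0 0 85"

```text
clock: 11.12
position: [0.5367, 0.3503, 0.1603]
tool_rot: [-2.23, 1.57, 2.749]
force: [0.0, 1.1, -0.5]
grip_width: 0.0846
```

Emit:
play_rows --pt "0 0 -45 0 0 0 85" --pt "0 0 -40 0 0 0 85" --pt "0 0 -24 0 0 0 85" --pt "0 0 -20 0 0 0 85" --pt "0 0 0 0 0 0 72" --pt "0 0 0 0 0 0 66" --grip_force 20

```text
clock: 11.88
position: [0.5374, 0.3507, 0.0325]
tool_rot: [2.06, 1.57, 0.755]
force: [0.2, -0.3, -0.1]
grip_width: 0.0658
```

Emit:
play_rows --pt "0 0 0 0 0 0 62" --pt "0 0 0 0 0 0 62"

```text
clock: 12.12
position: [0.538, 0.3504, 0.0325]
tool_rot: [1.876, 1.569, 0.571]
force: [3.4, 1.4, 2.4]
grip_width: 0.0621
```

Emit:
play_rows --pt "0 0 0 0 0 0 57" --pt "0 0 0 0 0 0 57"

```text
clock: 12.38
position: [0.5403, 0.3511, 0.0333]
tool_rot: [1.84, 1.564, 0.534]
force: [13.4, 4.7, 7.6]
grip_width: 0.0572
```

Emit:
play_rows --pt "0 0 0 0 0 0 48" --pt "0 0 0 0 0 0 48"

```text
clock: 12.62
position: [0.5428, 0.3519, 0.0344]
tool_rot: [1.844, 1.559, 0.537]
force: [25.9, 7.6, 11.3]
grip_width: 0.0514
```

Emit:
play_rows --pt "5 1 0 0 0 0 48" --pt "0 0 0 0 0 0 48"

```text
clock: 12.88
position: [0.543, 0.3519, 0.0339]
tool_rot: [1.916, 1.568, 0.611]
force: [-3.7, -3.0, 29.2]
grip_width: 0.0513
```

Emit:
play_rows --pt "0 0 2 0 0 0 45" --pt "0 0 0 0 0 6 45" --pt "0 0 0 0 0 6 45" --pt "0 0 0 0 0 5 45" --pt "0 0 0 0 0 5 45" --pt "0 0 0 0 0 0 45" --grip_force 50

```text
clock: 13.62
position: [0.5435, 0.3516, 0.0344]
tool_rot: [1.643, 1.568, 0.724]
force: [6.5, 3.7, 3.5]
grip_width: 0.0507
```

```bash
python3 - <<'E'
from h import *
from scipy.spatial.transform import Rotation as R
o=telemetry.observe();print(o['position'],o['qpos'].round(3),o['force'],o['moment'],R.from_euler('xyz',o['tool_rot']).as_matrix().round(3))
E
```

```text
[0.54347271 0.35161537 0.03435407] [-0.232  0.845 -0.689  1.63   0.65   0.905 -0.519] [6.48500198 3.72938479 3.45148647] [ 0.63006617 -1.27300642 -0.0034562 ] [[ 0.002  0.795  0.606]
 [ 0.002  0.606 -0.795]
 [-1.     0.003 -0.   ]]
```

Emit:
play_rows --pt "0 0 0 0 0 0 85" --pt "0 0 0 0 0 0 85" --pt "0 0 0 0 0 0 85" --pt "0 0 0 0 0 10 85" --pt "0 0 0 0 0 10 85" --pt "0 0 0 0 0 10 85" --pt "0 0 0 0 0 10 85" --pt "0 0 0 0 0 10 85" --grip_force 20

```text
clock: 14.62
position: [0.5421, 0.3508, 0.0334]
tool_rot: [-2.031, 1.57, -2.073]
force: [0.1, 0.8, 0.1]
grip_width: 0.0852
```

Emit:
play_rows --pt "0 0 0 0 0 10 85" --pt "0 0 0 0 0 10 85" --pt "0 0 0 0 0 10 85" --pt "0 0 0 0 0 10 85" --pt "0 0 0 0 0 0 85" --pt "0 0 0 0 0 0 70" --pt "0 0 0 0 0 0 66"

```text
clock: 15.5
position: [0.5422, 0.351, 0.0336]
tool_rot: [-1.385, 1.571, -0.737]
force: [-0.5, 1.6, 0.7]
grip_width: 0.0659
```

Emit:
play_rows --pt "0 0 0 0 0 0 62" --pt "0 0 0 0 0 0 62"

```text
clock: 15.75
position: [0.5422, 0.351, 0.0335]
tool_rot: [-0.99, 1.571, -0.34]
force: [-0.5, 0.0, 0.2]
grip_width: 0.062
```

Emit:
play_rows --pt "0 0 0 0 0 0 58" --pt "0 0 0 0 0 0 58"

```text
clock: 16.0
position: [0.5422, 0.3509, 0.0335]
tool_rot: [-2.15, 1.571, -1.5]
force: [-0.8, 0.8, 0.3]
grip_width: 0.058
```

Emit:
play_rows --pt "0 0 0 0 0 0 54" --pt "0 0 0 0 0 0 54"

```text
clock: 16.25
position: [0.5421, 0.3512, 0.0336]
tool_rot: [1.265, 1.57, 1.915]
force: [-1.6, 1.6, 0.7]
grip_width: 0.0535
```

Emit:
play_rows --pt "0 0 0 0 0 0 85" --pt "0 0 0 0 0 0 85" --pt "0 0 45 0 0 0 85" --pt "0 0 45 0 0 0 85" --pt "0 0 45 0 0 0 85" --pt "-10 -55 10 0 0 -5 85" --pt "-10 -55 0 0 0 -5 85" --pt "-10 -55 0 0 0 -7 85"

```text
clock: 17.25
position: [0.5118, 0.1841, 0.1785]
tool_rot: [-1.385, 1.57, -1.035]
force: [1.5, 0.6, 1.2]
grip_width: 0.0851
```

```bash
python3 - <<'E'
from h import *
np.set_printoptions(precision=1,suppress=True)
o=telemetry.observe();print(o['position']*1000,o['qpos'])
t=vision.grab_frame('top')[:,:,::-1].copy();cv2.imwrite('pics/raw_t5.png',t)
s=vision.grab_frame('side')[:,:,::-1].copy();cv2.imwrite('pics/raw_s5.png',s)
t0=cv2.imread('pics/raw_t0.png');d=cv2.absdiff(t,t0).max(2)
print('paddle region diff',(d[165:262,383:495]>40).sum())
s0=cv2.imread('pics/raw_s0.png')
for nm,im in(('before',s0),('after',s)):
  r=im[264:310,222:284]; w=(r.min(2)>150)
  # white on the collar: near collar px
  ys,xs=np.nonzero(w); c=w2px('side',[.542,.351,.1])[0]-[222,264]
  k=np.hypot(xs-c[0],ys-c[1])<14
  print(nm,c,np.c_[xs[k],ys[k]].tolist() if k.sum()<60 else k.sum())
E
```

```text
[511.8 184.1 178.5] [ 0.3  0.7 -1.1  1.8  0.7  1.1  0.9]
paddle region diff 8807
before [28.9 13.2] [[25, 15], [22, 16]]
after [28.9 13.2] [[34, 3], [36, 3], [37, 3], [38, 3], [26, 4], [27, 4], [34, 4], [38, 4], [39, 4], [26, 5], [17, 6], [20, 6], [18, 7], [27, 15], [24, 17]]
```

Emit:
play_rows --pt "-5 -50 0 0 0 0 85" --pt "-5 -50 0 0 0 0 85" --pt "-5 -50 0 0 0 0 85" --pt "0 -50 0 0 0 0 85" --pt "0 0 0 0 0 0 85"

```text
clock: 17.98
position: [0.4972, -0.0178, 0.1781]
tool_rot: [-2.542, 1.569, -2.194]
force: [0.7, 0.3, 0.4]
grip_width: 0.0848
```

```bash
python3 - <<'E'
from h import *
np.set_printoptions(precision=2,suppress=True)
o=telemetry.observe();print(o['position']*1000,o['qpos'])
t=vision.grab_frame('top')[:,:,::-1].copy();cv2.imwrite('pics/raw_t6.png',t)
s=vision.grab_frame('side')[:,:,::-1].copy();cv2.imwrite('pics/raw_s6.png',s)
a=np.zeros((600,800,3),np.uint8);a[:300,:480]=cv2.resize(t,(480,300),interpolation=cv2.INTER_AREA)
a[302:602,:480]=cv2.resize(s,(480,300),interpolation=cv2.INTER_AREA)[:298]
c=s[262:316,220:284];a[:270,480:800]=cv2.resize(c,None,fx=5,fy=5,interpolation=cv2.INTER_CUBIC)
c=t[175:255,400:480];a[280:600,480:800]=cv2.resize(c,None,fx=4,fy=4,interpolation=cv2.INTER_CUBIC)
cv2.imwrite('pics/m6.png',a)
E
```

```text
[497.16 -17.81 178.09] [ 0.77  0.6  -1.2   1.91  0.64  1.08  1.22]
```

View pics/m6.png

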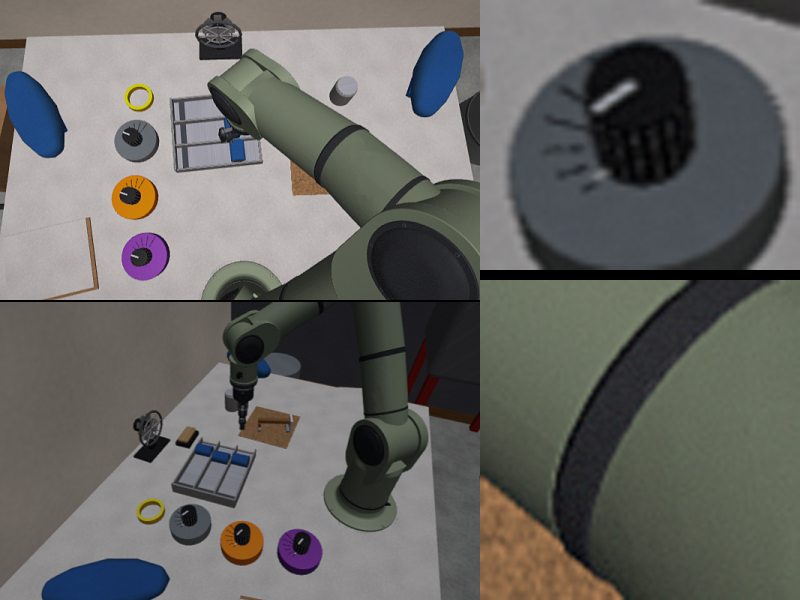

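```bash
python3 - <<'E'
from h import *
a=cv2.imread('pics/raw_s0.png');b=cv2.imread('pics/raw_s6.png')
d=cv2.absdiff(a,b).max(2)[135:196,315:402];print((d>40).sum())
ys,xs=np.nonzero(d>40);print(xs.min()+315,xs.max()+315,ys.min()+135,ys.max()+135) if len(xs) else 0
for im in(a,b):
  w=im[135:196,360:402].min(2)>170;ys,xs=np.nonzero(w);print(len(xs),xs.mean()+360,ys.mean()+135)
E
```

```text
796
317 390 135 173
0 nan nan
0 nan nan<stdin>:6: RuntimeWarning: Mean of empty slice.
  ret = ret.dtype.type(ret / rcount)
```

```bash
python3 - <<'E'
from h import *
a=cv2.imread('pics/raw_s0.png');b=cv2.imread('pics/raw_s6.png')
for n,(x0,y0,x1,y1) in {'blade':(374,142,394,172),'foot':(336,148,352,172),'mid':(345,143,380,160)}.items():
  r=cv2.matchTemplate(b[120:210,300:420],a[y0:y1,x0:x1],cv2.TM_CCOEFF_NORMED);_,m,_,l=cv2.minMaxLoc(r);print(n,m,l[0]+300-x0,l[1]+120-y0)
E
```

```text
blade 0.764723002910614 -33 -8
foot 0.943782389163971 3 5
mid 0.7709923386573792 4 5
```

```bash
python3 - <<'E'
from h import *
b=cv2.imread('pics/raw_s6.png')[135:200,315:405]
a=cv2.resize(b,None,fx=8.8,fy=8.8,interpolation=cv2.INTER_CUBIC);print(a.shape)
cv2.imwrite('pics/s7.png',a)
E
```

```text
(572, 792, 3)
```

View pics/s7.png

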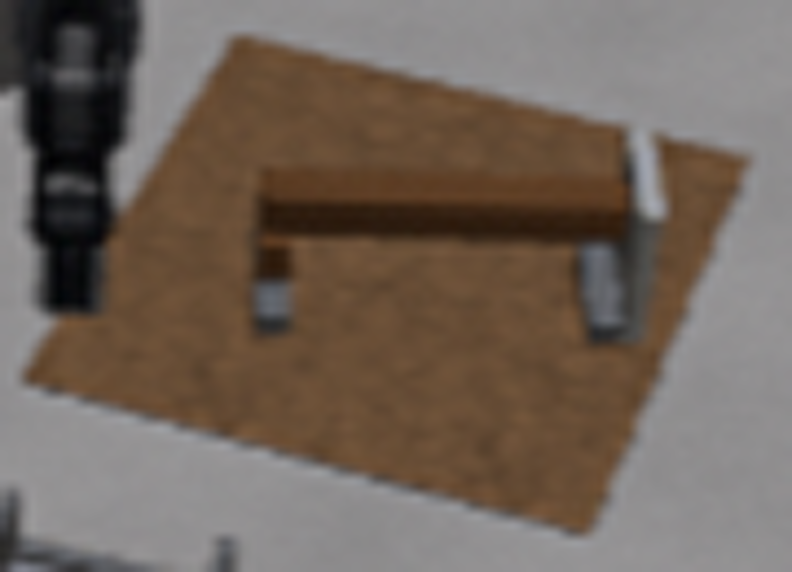

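```bash
python3 - <<'E'
from h import *
from scipy.optimize import least_squares
np.set_printoptions(precision=4,suppress=True)
S=lambda p:np.array(p,float)/8.8+[315,135]
bd=px2w('side',S([(240,35),(750,157),(590,535),(25,380)]),.004);print(bd,bd.mean(0))
obs=[((262,168),(-.07,-.01,.064)),((262,203),(-.07,.01,.064)),((628,208),(.08,.01,.064)),((628,176),(.08,-.01,.064)),
((630,132),(.08,-.029,.074)),((650,128),(.09,-.029,.074)),((662,215),(.09,.029,.074)),((642,217),(.08,.029,.074)),
((636,342),(.09,.029,.004)),((253,328),(-.07,.029,.004)),((290,330),(-.055,.029,.004)),((255,278),(-.07,.029,.016)),((590,340),(.066,.029,.004))]
sg=[1]
def res(v,fl):
    c,s=np.cos(v[2]),np.sin(v[2]);r=[]
    for p,m in obs:
        y=m[1]*fl
        q=w2px('side',[v[0]+c*m[0]-s*y,v[1]+s*m[0]+c*y,m[2]])[0];r.append(q-S(p))
    return np.array(r)
for fl in (1,-1):
  f=least_squares(lambda v:res(v,fl).ravel(),[.46,-.3,np.radians(-165)],loss='soft_l1');print(fl,f.x,np.degrees(f.x[2]),f.cost);print(res(f.x,fl).round(1).tolist())
E
```

```text
[[ 0.577  -0.4286  0.004 ]
 [ 0.3415 -0.431   0.004 ]
 [ 0.3391 -0.1707  0.004 ]
 [ 0.5751 -0.1699  0.004 ]] [ 0.4582 -0.3001  0.004 ]
1 [ 0.4339 -0.2461 -2.9007] -166.1992913011019 67.12865356853177
[[-1.3, 8.0], [-0.7, 0.5], [0.6, 4.3], [0.4, 11.5], [0.4, 17.7], [1.0, 18.4], [0.1, -1.8], [-0.5, -2.3], [0.5, -0.9], [0.0, -3.9], [-0.1, -3.7], [-0.0, -0.7], [-0.9, -1.4]]
-1 [ 0.4445 -0.2841 -2.8073] -160.84586641804066 6.72796288795265
[[-0.2, -1.2], [-0.3, -1.7], [0.6, -0.5], [0.2, -0.3], [0.0, -0.7], [0.5, -0.2], [0.3, -0.0], [-0.3, -0.4], [0.7, 0.9], [-0.2, 0.5], [-0.3, 0.5], [-0.3, 3.6], [-0.7, 0.8]]
```

Emit:
play_rows --pt "-10 -54 0 0 0 0 85" --pt "-10 -54 0 0 0 0 85" --pt "-10 -54 0 0 0 0 85" --pt "-10 -54 0 0 0 0 85" --pt "-8 -53 0 0 0 -1 85" --pt "0 0 0 0 0 0 85"

```text
clock: 18.82
position: [0.449, -0.2853, 0.178]
tool_rot: [2.053, 1.57, 2.385]
force: [-0.5, 0.8, 0.0]
grip_width: 0.0848
```

```bash
cat > st.py <<'E'
from h import *
from scipy.spatial.transform import Rotation as R
np.set_printoptions(precision=2,suppress=True)
o=telemetry.observe();M=R.from_euler('xyz',o['tool_rot']).as_matrix()
print(o['clock'],o['position']*1000,'q',o['qpos'],'F',o['force'],'jaw',np.degrees(np.arctan2(M[1,1],M[0,1])).round(1),'down',M[:,0],o['grip_width'])
E
python3 st.py
```

```text
18.825 [ 448.95 -285.32  178.02] q [ 1.27  0.67 -1.19  1.83  0.68  1.14  1.74] F [-0.51  0.79  0.03] jaw 109.0 down [-0.  0. -1.] 0.0848412917943177
```

Emit:
play_rows --pt "0 -1 -45 0 0 0 85" --pt "0 0 -45 0 0 0 85" --pt "0 0 -40 0 0 0 85" --pt "0 0 -28 0 0 0 85" --pt "0 0 -20 0 0 0 85" --pt "0 0 0 0 0 0 60" --pt "0 0 0 0 0 0 50" --grip_force 25

```text
clock: 19.7
position: [0.4502, -0.2831, 0.0014]
tool_rot: [-0.46, 1.57, -0.122]
force: [0.4, -1.0, 0.7]
grip_width: 0.0514
```

Emit:
play_rows --pt "0 0 0 0 0 0 40" --pt "0 0 0 0 0 0 30" --pt "0 0 0 0 0 0 26"

```text
clock: 20.08
position: [0.4493, -0.2842, 0.0008]
tool_rot: [-1.146, 1.57, -0.81]
force: [0.2, 0.2, 0.1]
grip_width: 0.0256
```

Emit:
play_rows --pt "0 0 0 0 0 0 18" --pt "0 0 0 0 0 0 12" --pt "0 0 0 0 0 0 12"

```text
clock: 20.45
position: [0.4493, -0.2842, 0.0007]
tool_rot: [-1.63, 1.57, -1.294]
force: [-2.2, -1.6, 6.1]
grip_width: 0.02
```

Emit:
play_rows --pt "0 0 0 0 0 0 10" --pt "0 0 0 0 0 0 10" --pt "0 0 6 0 0 0 10" --pt "0 0 6 0 0 0 10" --pt "0 0 0 0 0 0 10" --grip_force 80

```text
clock: 21.08
position: [0.4494, -0.2842, 0.0129]
tool_rot: [-0.847, 1.57, -0.511]
force: [0.4, 0.1, -3.2]
grip_width: 0.0188
```

Emit:
play_rows --pt "0 0 25 0 0 0 10" --pt "0 0 30 0 0 0 10" --pt "0 0 30 0 0 0 10" --pt "0 0 30 0 0 0 10" --pt "22 16 0 0 0 -10 10" --pt "22 16 0 0 0 -10 10" --pt "22 16 0 0 0 -10 10" --pt "22 16 0 0 0 -10 10"

```text
clock: 22.08
position: [0.5377, -0.2195, 0.1273]
tool_rot: [-2.62, 1.57, -2.988]
force: [0.8, -0.2, -2.5]
grip_width: 0.0186
```

Emit:
play_rows --pt "22 16 0 0 0 -10 10" --pt "22 16 0 0 0 -10 10" --pt "22 16 0 0 0 -10 10" --pt "22 16 0 0 0 -10 10" --pt "22 16 0 0 0 -10 10" --pt "22 14 0 0 0 -10 10" --pt "4 0 0 0 0 -4.5 10" --pt "0 0 0 0 0 0 10"

```text
clock: 23.08
position: [0.6732, -0.1257, 0.1271]
tool_rot: [-1.503, 1.57, -2.99]
force: [-0.2, -0.6, -3.2]
grip_width: 0.0192
```

```bash
python3 st.py; python3 - <<'E'
from h import *
snap('side','s8.png');snap('top','t8.png')
E
```

```text
23.075 [ 673.17 -125.67  127.08] q [ 0.48  0.76 -0.64  1.47  0.49  1.08 -0.18] F [-0.15 -0.63 -3.24] jaw 4.8 down [-0. -0. -1.] 0.019151816281370686
```

```bash
python3 - <<'E'
from h import *
s=cv2.imread('pics/raw_s8.png');t=cv2.imread('pics/raw_t8.png')
a=np.zeros((588,796,3),np.uint8)
a[:,:504]=cv2.resize(s[115:255,240:360],(504,588),interpolation=cv2.INTER_CUBIC)
a[:260,510:796]=cv2.resize(t[110:240,232:375],(286,260),interpolation=cv2.INTER_CUBIC)
cv2.imwrite('pics/m8.png',a)
E
```

```text
(no output)
```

View pics/m8.png

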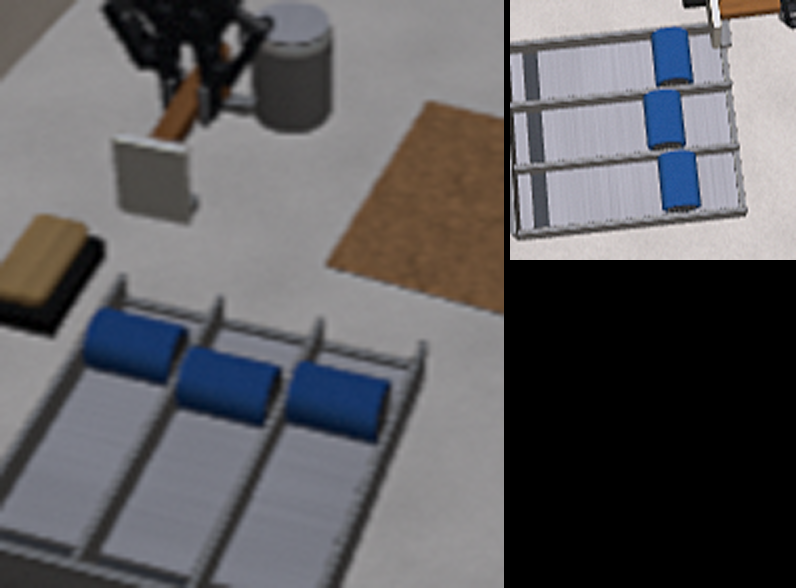

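```bash
python3 - <<'E'
from h import *
from scipy.optimize import least_squares
np.set_printoptions(precision=4,suppress=True)
S=lambda p:np.array(p,float)/4.2+[240,115]
o=telemetry.observe()['position']
# blade: +x paddle = ahead (+y world); left in image = +x world = paddle -y
obs=[((117,137),-.029,.07),((190,150),.029,.07),((120,208),-.029,0),((193,222),.029,0)]
def res(v):
  c,s=np.cos(v[3]),np.sin(v[3])
  return np.array([w2px('side',[v[0]+c*.09-s*y,v[1]+s*.09+c*y,v[2]+z])[0]-S(p) for p,y,z in obs])
# prior weak on z
f=least_squares(lambda v:np.r_[res(v).ravel(),(v[2]-.13)/.003],[.67,-.125,.13,1.65]);print(f.x,np.degrees(f.x[3]),res(f.x).round(2).tolist(),'reading',o)
# with yaw fixed
f2=least_squares(lambda v:np.r_[res(np.r_[v,np.radians(94.5)]).ravel(),(v[2]-.13)/.003],[.67,-.125,.13]);print(f2.x,f2.cost)
v=[.5684,.0791,np.radians(4.5)]
W=px2w('side',S([(122,278),(219,299),(319,320),(423,343)]),.044);print(W)
c,s=np.cos(v[2]),np.sin(v[2]);d=W[:,:2]-v[:2];print('walls rack',np.c_[c*d[:,0]+s*d[:,1],-s*d[:,0]+c*d[:,1]])
q=f2.x[:2]-v[:2];print('paddle origin in rack',c*q[0]+s*q[1],-s*q[0]+c*q[1])
E
```

```text
[ 0.6691 -0.1258  0.1298  1.6817] 96.35667278572565 [[-0.57, -0.53], [-0.06, -0.3], [0.4, 0.4], [0.26, 0.41]] reading [ 0.6728 -0.1263  0.1272]
[ 0.6662 -0.1261  0.1298] 0.7123911908105267
[[ 0.7026 -0.0482  0.044 ]
 [ 0.6205 -0.0557  0.044 ]
 [ 0.5383 -0.0639  0.044 ]
 [ 0.4542 -0.0711  0.044 ]]
walls rack [[ 0.1238 -0.1374]
 [ 0.0414 -0.1385]
 [-0.0413 -0.1402]
 [-0.1256 -0.1408]]
paddle origin in rack 0.08141159916226565 -0.21222103655465996
```

Emit:
play_rows --pt "2 0 -25 0 0 0 10" --pt "0 0 -25 0 0 0 10" --pt "0 0 -20 0 0 0 10" --pt "0 0 -14 0 0 0 10" --pt "0 0 -10 0 0 0 10" --pt "0 0 0 0 0 0 10"

```text
clock: 23.92
position: [0.6751, -0.126, 0.0331]
tool_rot: [-1.843, 1.57, 2.953]
force: [0.3, -0.3, -2.6]
grip_width: 0.0191
```

Emit:
play_rows --pt "0 0 -5 0 0 0 10" --pt "0 0 -5 0 0 0 10" --pt "0 0 0 0 0 0 10"

```text
clock: 24.3
position: [0.6751, -0.1261, 0.0232]
tool_rot: [-1.568, 1.57, -3.055]
force: [-0.2, -0.0, -3.8]
grip_width: 0.019
```

Emit:
play_rows --pt "-0.5 6 0 0 0 0 10" --pt "-0.5 6 0 0 0 0 10" --pt "-0.5 6 0 0 0 0 10" --pt "-0.5 6 0 0 0 0 10" --pt "-0.5 7 0 0 0 0 10" --pt "-0.6 8 0 0 0 0 10" --pt "-0.6 8 0 0 0 0 10" --pt "-0.6 8 0 0 0 0 10"

```text
clock: 25.3
position: [0.6709, -0.0704, 0.0235]
tool_rot: [-2.824, 1.571, 1.971]
force: [0.9, -0.7, -3.2]
grip_width: 0.0189
```

```bash
cat > tubes.py <<'E'
import sys
from h import *
np.set_printoptions(precision=1,suppress=True)
o=telemetry.observe();print(o['position']*1000,o['force'])
v=[.5684,.0791,np.radians(4.5)];c,s=np.cos(v[2]),np.sin(v[2])
for n in('side','top'):
  im=vision.grab_frame(n)
  b=((im[:,:,2].astype(int)-im[:,:,0]>45)&(im[:,:,2]>70)).astype(np.uint8)
  poly=[]
  for x,y in((-.135,-.15),(.135,-.15),(.135,.16),(-.135,.16)): poly.append([v[0]+c*x-s*y,v[1]+s*x+c*y,.04])
  m=np.zeros_like(b);cv2.fillPoly(m,[w2px(n,poly).astype(np.int32)],1)
  k,l,st,ce=cv2.connectedComponentsWithStats(b*m)
  for i in range(1,k):
    if st[i,4]<60: continue
    p=px2w(n,[ce[i]],.045)[0];d=p[:2]-v[:2]
    print(n,'area',st[i,4],'px',ce[i],'rack xy mm',1000*np.array([c*d[0]+s*d[1],-s*d[0]+c*d[1]]))
E
python3 tubes.py
```

```text
[670.9 -70.4  23.5] [ 0.9 -0.7 -3.2]
side area 243 px [267.  202.1] rack xy mm [ 90.2 -41.1]
side area 244 px [293.5 204.7] rack xy mm [  5.9 -56.5]
side area 253 px [319.7 208.3] rack xy mm [-77.6 -67.3]
top area 476 px [298.3 138.3] rack xy mm [ 88.4 -38.4]
top area 490 px [308.5 168.2] rack xy mm [  4.4 -56.5]
top area 523 px [316.  199.2] rack xy mm [-78.9 -67. ]
```

Emit:
play_rows --pt "-0.8 10 0 0 0 0 10" --pt "-0.8 10 0 0 0 0 10" --pt "-0.8 10 0 0 0 0 10" --pt "-0.8 10 0 0 0 0 10" --pt "-0.8 10 0 0 0 0 10" --pt "-0.8 10 0 0 0 0 10" --pt "-0.8 10 0 0 0 0 10" --pt "-0.8 10 0 0 0 0 10"

```text
clock: 26.4
position: [0.6645, 0.0096, 0.0235]
tool_rot: [-0.419, 1.571, -1.907]
force: [-0.4, -0.3, -3.0]
grip_width: 0.0188
```

Emit:
play_rows --pt "-0.8 10 0 0 0 0 10" --pt "-0.8 10 0 0 0 0 10" --pt "-0.8 10 0 0 0 0 10" --pt "-0.6 8 0 0 0 0 10" --pt "-0.5 6 0 0 0 0 10" --pt "-0.5 6 0 0 0 0 10" --pt "0 0 0 0 0 0 10"

```text
clock: 27.28
position: [0.6605, 0.0595, 0.0235]
tool_rot: [3.021, 1.571, 1.534]
force: [0.2, -0.2, -3.2]
grip_width: 0.0188
```

```bash
python3 tubes.py
```

```text
[660.5  59.5  23.5] [ 0.2 -0.2 -3.2]
side area 244 px [293.5 204.7] rack xy mm [  6.1 -56.6]
side area 252 px [319.7 208.3] rack xy mm [-77.5 -67.4]
side area 300 px [249.3 232.9] rack xy mm [88.  95.9]
top area 478 px [247.1 144.2] rack xy mm [86.4 95.5]
top area 488 px [308.5 168.2] rack xy mm [  4.5 -56.4]
top area 385 px [313.6 198.8] rack xy mm [-77.2 -60.9]
```

Emit:
play_rows --pt "-0.4 5 0 0 0 0 10" --pt "-0.4 5 0 0 0 0 10" --pt "-0.4 5 0 0 0 0 10" --pt "-0.2 3 0 0 0 0 10" --pt "0 0 0 0 0 0 10"

```text
clock: 28.0
position: [0.6591, 0.0774, 0.0235]
tool_rot: [-2.748, 1.571, 2.048]
force: [-0.3, -0.1, -3.7]
grip_width: 0.0188
```

```bash
python3 tubes.py
```

```text
[659.1  77.4  23.5] [-0.3 -0.1 -3.7]
side area 246 px [293.5 204.8] rack xy mm [  5.9 -56.4]
side area 252 px [319.7 208.3] rack xy mm [-77.5 -67.4]
side area 296 px [246.8 237.5] rack xy mm [ 87.1 114.6]
top area 474 px [240.5 145.3] rack xy mm [ 85.2 112.6]
top area 374 px [306.3 167.7] rack xy mm [  6.4 -51. ]
top area 162 px [309.6 199.1] rack xy mm [-77. -51.]
```

Emit:
play_rows --pt "-0.2 2 0 0 0 0 10" --pt "-0.2 2 0 0 0 0 10" --pt "0 0 0 0 0 0 10"

```text
clock: 28.48
position: [0.6587, 0.0812, 0.0235]
tool_rot: [-2.801, 1.571, 1.995]
force: [0.0, -0.2, -3.1]
grip_width: 0.0191
```

```bash
python3 tubes.py | head -4
```

```text
[658.7  81.2  23.5] [ 0.  -0.2 -3.1]
side area 246 px [293.5 204.7] rack xy mm [  6.1 -56.4]
side area 254 px [319.6 208.3] rack xy mm [-77.4 -67.3]
side area 291 px [246.8 237.6] rack xy mm [ 87.2 115. ]
```

Emit:
play_rows --pt "0.5 -6 0 0 0 0 10" --pt "0 0 25 0 0 0 10" --pt "0 0 30 0 0 0 10" --pt "0 0 28 0 0 0 10" --pt "-17 -46 0 0 0 0 10" --pt "-17 -46 0 0 0 0 10" --pt "-17 -46 0 0 0 0 10" --pt "-18.5 -47 0 0 0 0 10"

```text
clock: 29.58
position: [0.589, -0.1121, 0.1066]
tool_rot: [0.469, 1.57, -1.019]
force: [1.0, -1.0, -2.3]
grip_width: 0.0186
```

Emit:
play_rows --pt "0 0 0 0 0 0 10" --pt "0 0 0 0 0 0 10"

```text
clock: 29.82
position: [0.5899, -0.1101, 0.1067]
tool_rot: [2.011, 1.57, 0.523]
force: [0.3, -0.3, -3.3]
grip_width: 0.0187
```

```bash
python3 tubes.py;python3 st.py
```

```text
[ 589.9 -110.1  106.7] [ 0.3 -0.3 -3.3]
side area 243 px [293.5 204.7] rack xy mm [  6.  -56.7]
side area 249 px [319.7 208.2] rack xy mm [-77.4 -67.7]
side area 290 px [246.8 237.6] rack xy mm [ 87. 115.]
top area 482 px [240.5 145.3] rack xy mm [ 85.3 112.7]
top area 491 px [308.5 168.2] rack xy mm [  4.4 -56.3]
top area 524 px [316.  199.2] rack xy mm [-78.8 -67. ]
29.925 [ 590.11 -108.99  106.6 ] q [ 0.52  0.67 -0.65  1.73  0.49  0.92 -0.25] F [ 0.03  0.17 -3.72] jaw 4.8 down [ 0.  0. -1.] 0.018787479541243546
```

Emit:
play_rows --pt "0 0 -25 0 0 0 10" --pt "0 0 -25 0 0 0 10" --pt "0 0 -20 0 0 0 10" --pt "0 0 -8 0 0 0 10" --pt "0 0 -5 0 0 0 10" --pt "0 0 0 0 0 0 10"

```text
clock: 30.68
position: [0.59, -0.11, 0.0237]
tool_rot: [1.353, 1.57, -0.135]
force: [-0.1, 0.9, -2.9]
grip_width: 0.0187
```

Emit:
play_rows --pt "-0.5 6 0 0 0 0 10" --pt "-0.5 6 0 0 0 0 10" --pt "-0.5 6 0 0 0 0 10" --pt "-0.5 6 0 0 0 0 10" --pt "-0.6 8 0 0 0 0 10" --pt "-0.8 10 0 0 0 0 10" --pt "-0.8 10 0 0 0 0 10" --pt "-0.8 10 0 0 0 0 10"

```text
clock: 31.68
position: [0.5847, -0.0472, 0.0235]
tool_rot: [-3.011, 1.571, 1.785]
force: [1.0, -0.2, -2.3]
grip_width: 0.0184
```

```bash
python3 tubes.py
```

```text
[584.7 -47.2  23.5] [ 1.  -0.2 -2.3]
side area 253 px [319.7 208.3] rack xy mm [-77.4 -67.5]
side area 262 px [288.4 214.5] rack xy mm [  5.7 -11.1]
side area 291 px [246.8 237.6] rack xy mm [ 87.2 115. ]
top area 481 px [240.5 145.3] rack xy mm [ 85.4 112.7]
top area 500 px [289.5 170.4] rack xy mm [ 3.9 -7.6]
top area 523 px [316.  199.2] rack xy mm [-78.9 -67. ]
```

Emit:
play_rows --pt "-0.8 10 0 0 0 0 10" --pt "-0.8 10 0 0 0 0 10" --pt "-0.8 10 0 0 0 0 10" --pt "-0.8 10 0 0 0 0 10" --pt "-0.8 10 0 0 0 0 10" --pt "-0.8 10 0 0 0 0 10" --pt "-0.8 10 0 0 0 0 10" --pt "-0.8 10 0 0 0 0 10"

```text
clock: 32.78
position: [0.5783, 0.0326, 0.0235]
tool_rot: [0.472, 1.571, -1.016]
force: [-0.3, -0.5, -2.8]
grip_width: 0.0188
```

Emit:
play_rows --pt "-0.6 8 0 0 0 0 10" --pt "-0.4 6 0 0 0 0 10" --pt "-0.4 5 0 0 0 0 10" --pt "-0.4 5 0 0 0 0 10" --pt "-0.4 5 0 0 0 0 10" --pt "-0.4 5 0 0 0 0 10" --pt "-0.3 4 0 0 0 0 10" --pt "0 0 0 0 0 0 10"

```text
clock: 33.78
position: [0.5754, 0.0703, 0.0235]
tool_rot: [3.116, 1.571, 1.629]
force: [0.2, -0.2, -3.1]
grip_width: 0.0188
```

```bash
python3 tubes.py
```

```text
[575.4  70.3  23.5] [ 0.2 -0.2 -3.1]
side area 255 px [319.6 208.3] rack xy mm [-77.3 -67.3]
side area 292 px [246.8 237.6] rack xy mm [ 87. 115.]
side area 312 px [273.5 244.4] rack xy mm [  3.4 114.4]
top area 474 px [240.4 145.4] rack xy mm [ 85.2 113. ]
top area 500 px [242.5 176.3] rack xy mm [  1.2 113.1]
top area 201 px [310.3 198.6] rack xy mm [-75.7 -52.8]
```

Emit:
play_rows --pt "-0.2 2 0 0 0 0 10" --pt "-0.2 2 0 0 0 0 10" --pt "0 0 0 0 0 0 10" --pt "0.5 -6 0 0 0 0 10" --pt "0 0 25 0 0 0 10" --pt "0 0 30 0 0 0 10" --pt "0 0 28 0 0 0 10" --pt "0 0 0 0 0 0 10"

```text
clock: 34.88
position: [0.5766, 0.0675, 0.1081]
tool_rot: [1.495, 1.568, 0.006]
force: [-0.1, -0.3, -2.9]
grip_width: 0.019
```

```bash
python3 tubes.py
```

```text
[576.6  67.5 108.1] [-0.1 -0.3 -2.9]
side area 253 px [319.7 208.3] rack xy mm [-77.6 -67.3]
side area 291 px [246.8 237.6] rack xy mm [ 87.2 115. ]
side area 306 px [273.5 244.5] rack xy mm [  3.2 114.8]
top area 438 px [239.7 144.7] rack xy mm [ 87.3 114.7]
top area 480 px [242.2 176.8] rack xy mm [  0.  113.9]
top area 508 px [315.7 198.9] rack xy mm [-78.1 -66.3]
```

Emit:
play_rows --pt "-14 -39 0 0 0 0 10" --pt "-14 -39 0 0 0 0 10" --pt "-14 -39 0 0 0 0 10" --pt "-14 -39 0 0 0 0 10" --pt "-13.5 -40 0 0 0 0 10" --pt "0 0 0 0 0 0 10" --pt "0 0 0 0 0 0 10"

```text
clock: 35.85
position: [0.5058, -0.1277, 0.1058]
tool_rot: [-2.327, 1.57, 2.468]
force: [0.1, 0.4, -3.1]
grip_width: 0.0191
```

```bash
python3 tubes.py;python3 st.py
```

```text
[ 505.8 -127.7  105.8] [ 0.1  0.4 -3.1]
side area 249 px [319.7 208.2] rack xy mm [-77.4 -67.7]
side area 288 px [246.8 237.6] rack xy mm [ 87. 115.]
side area 303 px [273.6 244.6] rack xy mm [  3. 115.]
top area 480 px [240.5 145.3] rack xy mm [ 85.5 112.7]
top area 501 px [242.6 176.3] rack xy mm [  1.2 112.9]
top area 523 px [316.  199.2] rack xy mm [-78.9 -67. ]
35.95 [ 506.15 -127.03  106.08] q [ 0.62  0.56 -0.66  1.93  0.47  0.81 -0.21] F [ 0.31 -0.61 -3.09] jaw 4.8 down [-0.  0. -1.] 0.019107395239925197
```

Emit:
play_rows --pt "1 0 -25 0 0 0 10" --pt "0 0 -25 0 0 0 10" --pt "0 0 -19 0 0 0 10" --pt "0 0 -8 0 0 0 10" --pt "0 0 -5 0 0 0 10" --pt "0 0 0 0 0 0 10"

```text
clock: 36.7
position: [0.5072, -0.128, 0.0247]
tool_rot: [1.229, 1.571, -0.258]
force: [0.1, -0.5, -3.1]
grip_width: 0.019
```

Emit:
play_rows --pt "-0.5 6 0 0 0 0 10" --pt "-0.5 6 0 0 0 0 10" --pt "-0.5 6 0 0 0 0 10" --pt "-0.5 6 0 0 0 0 10" --pt "-0.6 8 0 0 0 0 10" --pt "-0.8 10 0 0 0 0 10" --pt "-0.8 10 0 0 0 0 10" --pt "-0.8 10 0 0 0 0 10"

```text
clock: 37.7
position: [0.502, -0.0652, 0.0245]
tool_rot: [-2.535, 1.571, 2.261]
force: [0.4, 0.1, -2.0]
grip_width: 0.0191
```

```bash
python3 tubes.py
```

```text
[502.  -65.2  24.5] [ 0.4  0.1 -2. ]
side area 262 px [315.5 218.1] rack xy mm [-78.3 -22.8]
side area 290 px [246.8 237.6] rack xy mm [ 87.  115.1]
side area 305 px [273.6 244.5] rack xy mm [  3.1 114.8]
top area 480 px [240.5 145.3] rack xy mm [ 85.5 112.7]
top area 502 px [242.6 176.3] rack xy mm [  1.2 112.9]
top area 527 px [297.  201.3] rack xy mm [-79.1 -18.8]
```

Emit:
play_rows --pt "-0.8 10 0 0 0 0 10" --pt "-0.8 10 0 0 0 0 10" --pt "-0.8 10 0 0 0 0 10" --pt "-0.8 10 0 0 0 0 10" --pt "-0.8 10 0 0 0 0 10" --pt "-0.8 10 0 0 0 0 10" --pt "-0.8 10 0 0 0 0 10" --pt "-0.8 10 0 0 0 0 10"

```text
clock: 38.8
position: [0.4956, 0.0146, 0.0245]
tool_rot: [-0.992, 1.571, -2.48]
force: [0.3, 1.2, -2.5]
grip_width: 0.019
```

Emit:
play_rows --pt "-0.8 10 0 0 0 0 10" --pt "-0.8 10 0 0 0 0 10" --pt "-0.6 8 0 0 0 0 10" --pt "-0.5 6 0 0 0 0 10" --pt "-0.4 5 0 0 0 0 10" --pt "-0.4 5 0 0 0 0 10" --pt "-0.3 4 0 0 0 0 10" --pt "0 0 0 0 0 0 10"

```text
clock: 39.8
position: [0.4919, 0.0622, 0.0245]
tool_rot: [2.392, 1.571, 0.904]
force: [-0.1, 0.4, -2.4]
grip_width: 0.0188
```

```bash
python3 tubes.py
```

```text
[491.9  62.2  24.5] [-0.1  0.4 -2.4]
side area 293 px [246.8 237.7] rack xy mm [ 87.1 115.2]
side area 305 px [273.6 244.5] rack xy mm [  3.1 114.8]
side area 314 px [300.9 251.8] rack xy mm [-80.3 115.6]
top area 405 px [239.4 143.7] rack xy mm [ 90.1 115.2]
top area 420 px [241.4 177.6] rack xy mm [ -2. 116.]
top area 525 px [245.2 207.9] rack xy mm [-82.  111.9]
```

Emit:
play_rows --pt "-0.2 2 0 0 0 0 10" --pt "-0.2 2 0 0 0 0 10" --pt "0 0 0 0 0 0 10" --pt "0.5 -6 0 0 0 0 10" --pt "0 0 25 0 0 0 10" --pt "0 0 30 0 0 0 10" --pt "0 0 28 0 0 0 10" --pt "0 -20 0 0 0 0 10"

```text
clock: 40.9
position: [0.4931, 0.0404, 0.1094]
tool_rot: [1.638, 1.567, 0.152]
force: [-0.2, -1.4, -3.1]
grip_width: 0.0186
```

Emit:
play_rows --pt "-5 -50 0 0 0 0 10" --pt "-5 -50 0 0 0 0 10" --pt "-5 -50 0 0 0 0 10" --pt "-5 -50 0 0 0 0 10" --pt "-5 -50 0 0 0 0 10" --pt "-5 -50 0 0 0 0 10" --pt "0 -40 0 0 0 0 10" --pt "0 0 0 0 0 0 10"

```text
clock: 41.9
position: [0.4606, -0.3036, 0.1071]
tool_rot: [-0.807, 1.57, -2.3]
force: [0.5, 0.7, -4.1]
grip_width: 0.0189
```

```bash
python3 tubes.py;python3 st.py
```

```text
[ 460.6 -303.6  107.1] [ 0.5  0.7 -4.1]
side area 288 px [246.8 237.6] rack xy mm [ 87. 115.]
side area 303 px [273.6 244.6] rack xy mm [  2.9 114.9]
side area 315 px [301.1 251.7] rack xy mm [-80.7 114.8]
top area 467 px [240.5 145.3] rack xy mm [ 85.4 112.7]
top area 493 px [242.6 176.2] rack xy mm [  1.3 112.9]
top area 521 px [244.7 207.8] rack xy mm [-81.8 113.1]
42.0 [ 461.56 -300.01  107.31] q [ 0.92  0.59 -0.62  1.86  0.45  0.84  0.15] F [ 0.58  1.33 -3.58] jaw 4.7 down [-0.  0. -1.] 0.018786865153798824
```

Emit:
play_rows --pt "0 0 -30 0 0 0 10" --pt "0 0 -30 0 0 0 10" --pt "0 0 -25 0 0 0 10" --pt "0 0 -12 0 0 0 10" --pt "0 0 -6 0 0 0 10" --pt "0 0 0 0 0 0 10"

```text
clock: 42.75
position: [0.4622, -0.2999, 0.0048]
tool_rot: [1.026, 1.57, -0.461]
force: [0.1, 0.1, -2.3]
grip_width: 0.0186
```

Emit:
play_rows --pt "0 0 -2 0 0 0 10" --pt "0 0 -1 0 0 0 10" --pt "0 0 0 0 0 0 10"

```text
clock: 43.12
position: [0.462, -0.3001, 0.0017]
tool_rot: [0.778, 1.571, -0.71]
force: [-0.2, -0.4, -2.7]
grip_width: 0.0189
```

Emit:
play_rows --pt "0 0 -1 0 0 0 10" --pt "0 0 0 0 0 0 10"

```text
clock: 43.38
position: [0.462, -0.3002, 0.0009]
tool_rot: [0.195, 1.57, -1.293]
force: [-3.5, 0.1, 5.8]
grip_width: 0.0188
```

Emit:
play_rows --pt "0 0 -1 0 0 0 10" --pt "0 0 0 0 0 0 10"

```text
clock: 43.62
position: [0.462, -0.3003, 0.0008]
tool_rot: [-0.034, 1.57, -1.522]
force: [-10.4, 4.4, 28.3]
grip_width: 0.0188
```

Emit:
play_rows --pt "0 0 1.5 0 0 0 10" --pt "0 0 0 0 0 0 24" --pt "0 0 0 0 0 0 40" --pt "0 0 0 0 0 0 60" --pt "0 0 30 0 0 0 85" --pt "0 0 40 0 0 0 85" --pt "0 0 45 0 0 0 85" --pt "0 0 45 0 0 0 85"

```text
clock: 44.62
position: [0.4618, -0.2999, 0.1624]
tool_rot: [-2.805, 1.571, 1.99]
force: [-0.3, 0.1, -0.6]
grip_width: 0.085
```

```bash
python3 st.py
```

```text
44.625 [ 461.78 -299.94  162.37] q [ 0.95  0.52 -0.67  1.81  0.39  0.95  0.2 ] F [-0.31  0.06 -0.57] jaw 4.8 down [-0.  0. -1.] 0.08500619889901698
```

Emit:
play_rows --pt "7 58 0 0 0 7.5 85" --pt "7 58 0 0 0 7.5 85" --pt "7 58 0 0 0 7.5 85" --pt "7 58 0 0 0 7.5 85" --pt "7 58 0 0 0 7.5 85" --pt "7 58 0 0 0 7.5 85" --pt "7 58 0 0 0 7.5 85" --pt "7 58 0 0 0 7.5 85" --grip_force 25

```text
clock: 45.62
position: [0.518, 0.1657, 0.161]
tool_rot: [-0.359, 1.57, -0.796]
force: [0.9, -0.9, 0.4]
grip_width: 0.085
```

Emit:
play_rows --pt "7 58 0 0 0 0 85" --pt "7 58 0 0 0 0 85" --pt "7 58 0 0 0 0 85" --pt "4 14 0 0 0 0 85" --pt "0 0 0 0 0 0 85" --pt "0 0 0 0 0 0 85"

```text
clock: 46.38
position: [0.5433, 0.3503, 0.1608]
tool_rot: [-1.085, 1.57, -1.527]
force: [0.8, 0.1, 0.5]
grip_width: 0.085
```

```bash
python3 st.py; python3 - <<'E'
from h import *
snap('side','s9.png')
E
```

```text
46.375 [543.31 350.3  160.85] q [-0.12  0.74 -0.9   1.54  0.62  1.16 -0.01] F [0.82 0.14 0.48] jaw 64.7 down [ 0. -0. -1.] 0.08501959731340548
```

Emit:
play_rows --pt "-1 1 -45 0 0 0 85" --pt "0 0 -40 0 0 0 85" --pt "0 0 -24 0 0 0 85" --pt "0 0 -17 0 0 0 85" --pt "0 0 0 0 0 0 66" --pt "0 0 0 0 0 0 56" --pt "0 0 0 0 0 0 46" --pt "0 0 0 0 0 0 46"

```text
clock: 47.42
position: [0.5423, 0.3531, 0.0364]
tool_rot: [0.609, 1.57, 0.168]
force: [-2.4, -3.2, 7.7]
grip_width: 0.051
```

Emit:
play_rows --pt "0 0 0 0 0 0 42" --pt "0 0 0 0 0 -9 42" --pt "0 0 0 0 0 -9 42" --pt "0 0 0 0 0 -9 42" --pt "0 0 0 0 0 -9 42" --pt "0 0 0 0 0 -9 42" --pt "0 0 0 0 0 -9 42" --pt "0 0 0 0 0 -9 42" --grip_force 60

```text
clock: 48.42
position: [0.5427, 0.3532, 0.0366]
tool_rot: [1.953, 1.569, 0.407]
force: [-1.1, -1.9, 5.5]
grip_width: 0.0505
```

Emit:
play_rows --pt "0 0 0 0 0 -9 42" --pt "0 0 0 0 0 -9 42" --pt "0 0 0 0 0 0 42" --pt "0 0 0 0 0 0 42"

```text
clock: 48.92
position: [0.5428, 0.3532, 0.0366]
tool_rot: [2.146, 1.569, 0.293]
force: [-0.4, -2.7, 10.0]
grip_width: 0.0505
```

```bash
python3 st.py
```

```text
48.925 [542.77 353.22  36.57] q [-0.35  0.79 -0.49  1.63  0.47  0.83 -1.33] F [-0.43 -2.65 10.04] jaw -16.1 down [ 0.  0. -1.] 0.050525687564726036
```

Jaw turned 80.8°. I'll release, lift clear, swing away and check.

Emit:
play_rows --pt "0 0 0 0 0 0 60" --pt "0 0 0 0 0 0 85" --pt "0 0 0 0 0 0 85" --pt "0 0 45 0 0 0 85" --pt "0 0 45 0 0 0 85" --pt "0 0 45 0 0 0 85" --pt "-10 -50 20 0 0 0 85" --pt "-10 -50 20 0 0 0 85"

```text
clock: 49.92
position: [0.5214, 0.252, 0.2106]
tool_rot: [1.94, 1.571, 0.087]
force: [0.4, 0.3, -0.2]
grip_width: 0.085
```

Emit:
play_rows --pt "-10 -50 0 0 0 0 85" --pt "-10 -50 0 0 0 0 85" --pt "-10 -50 0 0 0 0 85" --pt "-10 -50 0 0 0 0 85" --pt "0 0 0 0 0 0 85"

```text
clock: 50.55
position: [0.4814, 0.0492, 0.2101]
tool_rot: [0.202, 1.569, -1.657]
force: [-0.4, 1.4, -0.0]
grip_width: 0.085
```

```bash
python3 tubes.py; python3 - <<'E'
from h import *
s=vision.grab_frame('side')[:,:,::-1].copy();t=vision.grab_frame('top')[:,:,::-1].copy()
R=lambda im,w,h:cv2.resize(im,(w,h),interpolation=cv2.INTER_CUBIC)
a=np.zeros((600,800,3),np.uint8)
a[:300,:320]=R(s[262:322,220:284],320,300)      # timer x5
a[:300,325:795]=R(s[130:205,305:405],470,300) # paddle
a[302:600,:400]=R(s[150:299,190:390],400,298)
a[302:600,402:800]=R(t[0:400],398,298)
cv2.imwrite('pics/m9.png',a)
E
```

```text
[481.4  49.2 210.1] [-0.4  1.4 -0. ]
side area 291 px [246.8 237.6] rack xy mm [ 87.2 115. ]
side area 303 px [273.6 244.6] rack xy mm [  2.9 114.9]
side area 317 px [301.1 251.7] rack xy mm [-80.7 114.8]
top area 195 px [235.9 148.9] rack xy mm [ 76.8 125.1]
top area 496 px [242.6 176.3] rack xy mm [  1.2 112.9]
top area 523 px [244.8 207.9] rack xy mm [-81.8 112.9]
```

View pics/m9.png

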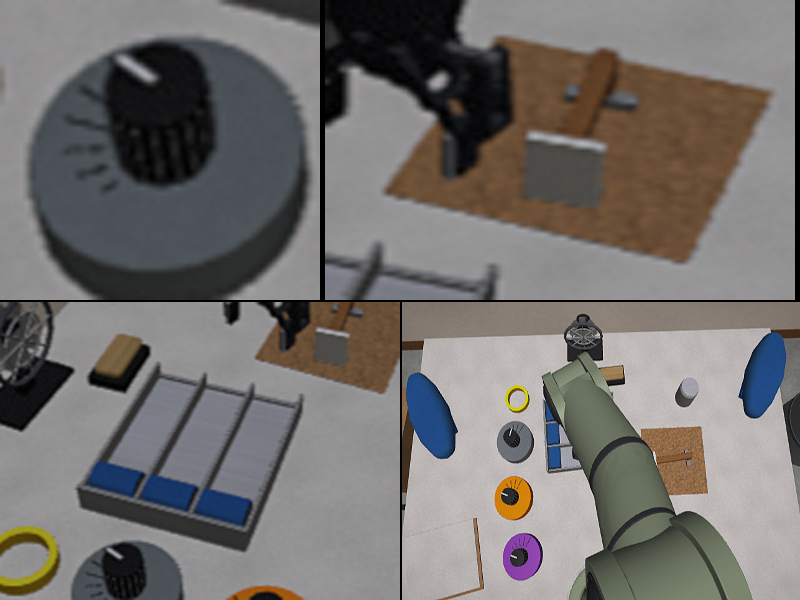

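```bash
python3 - <<'E'
from h import *
for nm,o,i in (('now',(118,57),(155,80)),):
  p=px2w('side',np.array([o,i])/5+[220,262],.1);d=p[0]-p[1];print(p,np.degrees(np.arctan2(d[1],d[0])),'from axis',np.degrees(np.arctan2(p[0][1]-.352,p[0][0]-.5385)))
# value-0 picture
for x,(o,i) in {'zero':((595,107),(635,86))}.items():
  p=px2w('side',(np.array([o,i])-[480,0])/5+[220,262],.1);d=p[0]-p[1];print(x,np.degrees(np.arctan2(d[1],d[0])))
E
```

```text
[[0.56478459 0.3477733  0.1       ]
 [0.54068636 0.35291976 0.1       ]] -12.05511033649529 from axis -9.135263568539326
zero 56.98977755330172
```

```bash
python3 -c "
from h import *
print(workorder.job_done())"
```

```text
the job is handed in; nothing more can be done
None
```

I finished every step in order and handed the job in at about 51 s on the robot's clock. No verdict was reported.

- **Steps:** I turned the timer back from 1 to 0 and rolled all three tubes into the groove with the paddle, at about 0.08 m/s. I then laid the paddle on its board, released it and turned the timer to 4.
- **Tubes:** all three rest at rack y of about 113 to 115 mm. The last overhead reading of tube 3 (125 mm) came with the arm partly in the way. The side view put it at 115 mm, and the last clear overhead view at 113 mm.
- **Timer:** the last picture puts the pointer at about -12°, which is where the tick for 4 lies.
- **Timer at 0:** the pointer read only about 57° in the picture, against the 68° expected. The nub sat on the tick for 0, and the later 81° turn from there ended on 4, so I took it as 0.
- **Paddle:** it looks flat near the middle of the cork board. It had been knocked about 25 mm aside earlier, so I located it again before gripping it.
- **Bystanders:** the can, the tape and the sanding block look unmoved.
- **Tool height:** the reported height was about 32 mm too low. My first close on the timer therefore landed on top of the collar, pressing at about 20 N, and moved nothing. I found the error by touching the bare table and corrected for it from then on.

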